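Turn round the ratchet gluing clamp: release, unload, reload and wind up

TASK

The cured wooden block in the ratchet clamp is done: lift the red pawl clear of the toothed wheel and keep it up until the jaw has run all the way back, then drop the pawl into the wheel again. Put the block flat in the blue tray and lay all the loose square wooden blanks on the clamp bed between fence and jaw, across the bed side by side and centred on it. Then wind the crank by its handle until the row is pressed tight and the orange plate is pushed well in against its springs, let go so that the pawl holds it, and leave the other things on the bench where they are.

Things in the scene. Friction and masses are not known exactly. Their poses are not given: they have to be found in the camera images.
- clamp: Bench gluing clamp, fixed: steel bed, green castings. Origin on the bench under the bed, z up, y along the bed (fence at the +y end, winding gear at the -y end). Bed 120 mm wide (x -60 to +60), top at z = 30. Grey jaw 104 mm wide, 107 mm high; from it a rack 13 mm wide at z = 91 to 106 runs to -y under the drum; with the jaw back it ends at y = -354 mm.
- fence_face (a point): Middle of the fence's clamping plane, at x = 0, y = +100, z = 53 mm in the clamp's frame. The fence is two green posts (x = -60 to -28 and +28 to +60 mm, 20 mm thick, top at z = 76 mm) with a 56 mm gap between them where a finger can go down.
- drum_axis (a point): Centre of the drum (pinion, toothed wheel and crank on one shaft along the clamp's x axis): at x = 0, y = -205, z = 115 mm in the clamp's frame. The toothed wheel (20 saw teeth, 102 mm across) is at x = +32 to +42 mm, the crank arm at x = -34 to -47 mm, on the robot's side; bearing plates 70 mm wide between them, up to z = 140 mm.
- jaw (a joint): Jaw travel in m: 0 fully back (plate face at y = -90 mm of the clamp, 190 mm of bed open), growing towards the fence (+y), at most 0.150. Starts at 0.141, clamped on the block. A return spring pulls it back with 15 to 20 N against a damper: with the pawl up it runs fully back by itself in about 3 s. Geared to the drum: 0.010 m per rad.
- drum (a joint): Angle of drum and crank in rad, 0 with the jaw fully back and the handle straight above the axis. Positive = winding up = right-handed about the clamp's +x: the handle goes from the top over -y to the bottom and up on the +y side. One tooth is 0.314 rad (3.1 mm of jaw). The pawl clicks over the teeth while winding (2 to 8 N at the handle) and holds against turning back.
- pawl (a joint): Angle of the red pawl in rad: 0 fully down in a tooth gap, positive = lifted, at most 0.8. Above about 0.15 it is clear of the teeth. It falls back by its own weight when let go, and takes 1 to 5 N at the knob to lift.
- pawl_knob (a point): Point on the pawl's red lift knob, a round bar 14 mm across and 55 mm long along the clamp's x, on the far (+x) side of the toothed wheel, free all round; this point is at x = +70, y = -245, z = 183 mm in the clamp's frame when down. The pawl's pivot (parallel to x) lies 100 mm further to +y and 14 mm lower than this point when down, so the knob rises and shifts a little to +y when lifted.
- crank_handle (a point): Point on the crank's black handle, 54 mm out from the crank arm: a freely spinning round grip 22 mm across, 88 mm long, parallel to the clamp's x and pointing to the robot, on a radius of 60 mm about the drum's axis. This point is at x = -101 mm in the clamp's frame; the grip runs from x = -47 to -135 mm.
- plate (a joint): How far the sprung orange plate on the jaw is pushed in towards the jaw, in m: 0 free, 0.010 fully in (6 N to start, 21 N fully in). 0.0034 at the start. When the crank is let go it eases back by up to 0.003, until a tooth meets the pawl, so half-way in or more while winding is right.
- plate_face (a point): Middle of the orange plate's clamping face, which looks to the fence (+y of the clamp). The plate is 120 mm wide (x) and reaches from z = 32 to 76 mm.
- block_centre (a point): Centre of the cured block: laminated wood with dark glue lines, 150 mm long (its x), 52 mm wide (its y), 40 mm high (z), about 0.22 kg. At the start it is clamped on the bed against the fence, its long axis across the bed.
- blank1_centre (a point): Centre of a loose blank of pale wood, square in section: 150 mm long (its x), 32 mm wide and high, about 0.1 kg, lying on the bench at the start. Two or three blanks are there; the absent one reads None.
- blank2_centre (a point): Centre of a loose blank of pale wood, square in section: 150 mm long (its x), 32 mm wide and high, about 0.1 kg, lying on the bench at the start. Two or three blanks are there; the absent one reads None.
- blank3_centre (a point): Centre of a loose blank of pale wood, square in section: 150 mm long (its x), 32 mm wide and high, about 0.1 kg, lying on the bench at the start. Two or three blanks are there; the absent one reads None.
- tray: Fixed flat blue tray, 220 mm (its x) by 130 mm (y) outside, walls 5 mm thick and 24 mm high, floor 5 mm above the bench. Origin: centre of its underside.
- glue_bottle: Bystander: white bottle with a red cap, 60 mm across, 170 mm high, upright. Origin: centre of its base.
- mallet: Bystander: rubber mallet lying on the bench, handle 24 mm thick, 250 mm long in all, head 60 x 75 x 60 mm. Origin: on the bench, 100 mm from the handle end; its x axis points from handle to head.
- cartridge: Bystander: grey sealant cartridge standing on end, 48 mm across, 235 mm high with its nozzle. Origin: centre of its base.
- tape_roll: Bystander: roll of brown tape, 100 mm across, 48 mm high, lying flat. Origin: centre of its underside.
- offcut: Bystander: offcut of pale wood 90 x 60 x 30 mm, wider than a blank. Not to be clamped. Origin: centre of its underside.
Not all that is in view belongs to the job. What is shaped like the part that bears blank3_centre but pink is not meant. Leave any purple look-alike of the part that bears block_centre alone.

How it is judged:
By the outcome, as a careful person would: the job done as asked, in the order asked, and still so for the second after the job is handed in, with the robot touching nothing.
Of blank1, blank2, blank3 only 2 to 3 are there at a start; the rules pass over those that are not, and their reading is None.
At some moment in a run one of blank1, blank2, blank3 may be knocked a few centimetres aside while the robot is not near it.
Once in a run the grip may slacken for a moment while it holds something.
It also fails if it takes over 210 s, if anything falls off the work surface, if the arm or the gripper's body presses on something with over 40 N, if the wrist force passes 120 N, or if a joint passes its speed limit or range.

ROBOT

A 6-joint arm with a two-finger parallel gripper is mounted at the origin on the work surface. World frame = base frame: x ahead of the robot, y to its left, z up, the work surface at z = 0. Lengths are in m, angles in rad, forces in N, time in s.
With the tool pointing down it reaches from about 0.25 to 0.775 m from the base axis. Payload 4 kg.
Tool frame: the origin (TCP) lies midway between the tips of the shut fingers; the grasp point (between the pads) lies robot.tcp_to_grasp behind it (robot.tcp_to_grasp is the distance from the TCP to the grasp point, in m); y points along the fingers, x is the direction in which the jaws open and shut, and the axes are right-handed (so a half turn about y gives the same grasp; the last joint's range is limited). The gripper opens to 94 mm and grips with 3 to 60 N. Pads are 16 mm wide; open, the fingers measure 119 mm over their backs; the gripper's body (75 mm by 177 mm) begins 78 mm behind the grasp point.
Start: joints at [-1.372, 0.087, 1.371, -0, 1.684, -0.103], TCP at [0.163, -0.525, 0.206] pointing down, gripper open.
Joint ranges: [-3.1, 3.1], [-0.76, 2.03], [0.27, 2.55], [-1.08, 4.22], [0.17, 2.65], [-2.57, 2.57]. Speed limits (rad/s): [2.79, 2.79, 3.14, 3.14, 3.14, 3.14].

INTERFACE

Orientations are given as [roll, pitch, yaw] about the fixed x, y, z axes, in that order (R = Rz(yaw) Ry(pitch) Rx(roll)).
In Python, from bench import robot gives the robot as it stands.
- The arm moves only by the tool arm_command, never from a script. Its argument "series" is text: rows parted by semicolons, each of 7 numbers parted by spaces: the turn, a rotation vector about the tool's x, y, z in rad, then the shift along the tool's x, y, z in m, then the finger opening in m, from 0 to 0.094. A call has 1 to 12 rows; each row shifts and turns the pose as measured when the row begins, along the tool's axes as they then stand; what a row does not reach is not made up. A row lasts 1/10 s, in which the tool goes at most 50 mm and 8.59 degrees, less where a joint would pass 70% of its speed; a pose out of reach is approached as far as the arm can. A call with a gripper value outside its range is refused whole. The fingers move at their own pace and stop on an object; the grip force is fixed at half the most. Time passes only in rows, so rows that do not move let the fingers close. It gives the time, the measured TCP pose, the force and the opening at its end, in the units of the state.
- robot.get_obs(): the state, without advancing time (a new reading comes with each control period).
- robot.snapshot(name): name is "scene" or "top" or "wrist"; returns the picture (420x560x3 uint8, blue, green, red); there is no depth.
- robot.camera_params(name): a dict with "fx", "fy", "cx", "cy" (pixels), "extrinsics" (4x4, takes a point from camera to world coordinates). Camera axes: x right, y up, looking along -z (the intrinsics and any distortion apply to the point x, -y, -z); pixel columns grow to the right and rows downward; lengths in m; the calibration is good to about 2 mm. A picture is of the moment at which its call begins: read the wrist's pose just before it. camera_params takes no time and is no camera call; for the wrist camera it gives the pose at the moment of the call.
- robot.close_job(): hands the job in, once; it reports no verdict.
Trained networks look in the newest picture that a camera, given by its name, has taken for a name from the list of things; names that differ only in an ending like _2 or _b are one class to them, and where a whole thing is asked for, a point or a joint stands for the part that bears it (a point fixed in the world has none). Each returns a list of dicts, best first, with "score" (0 to 1); they miss things now and then, are a little off and sometimes report something else, mostly with a low value. They report only what shows in the picture. A call takes as long as a camera call. They do not tell look-alikes from the thing itself.
- robot.spot_in(camera, target): "centre" ([x, y, z] in m, in the coordinates of the camera as it stood for that picture, good to about 4 mm: the middle of the surface that is visible of it).
The state is a dict: "time": time; "joint_positions": joint angles; "qvel": joint speeds; "joint_torque": joint torques, N m; "tool_pos": TCP position; "ee_rot": TCP orientation; "wrist_force": force on the tool from outside, world axes, zero at the start; "wrist_torque": the same for the moment, N m; "width": finger opening in m.
Only numpy, scipy, OpenCV 4.12 (cv2) and the standard library are available. Lean on these libraries where they do the work, as an engineer would, in place of code of your own. Each camera call takes 0.05 s, during which the arm holds its last target.

## Working session

There is one attempt and no reset: what is moved stays moved. The work goes in short steps, Python scripts to look and compute and a tool call to move; the robot and the scene stay as the last step left them, time stands still between calls to the robot, and variables do not carry over. Pictures are saved under pics/ and viewed, and the job is handed in when it is done.

Besides the shell and the picture viewer there is one more tool, called after ">>>" as a command line: name --argument value ..., lists and objects as JSON in quotes. arm_command: Moves the arm, as the interface text tells. Its arguments: {"type":"object","properties":{"series":{"type":"string"}},"required":["series"]}

```bash
ls -la; mkdir -p pics; python3 - <<'E'
from bench import robot
import cv2, numpy as np
print(robot.get_obs()); print(robot.tcp_to_grasp)
for n in ["scene","top","wrist"]:
    im=robot.snapshot(n); cv2.imwrite(f"pics/a_{n}.png",im)
    p=robot.camera_params(n); print(n,{k:(np.round(v,4).tolist()) for k,v in p.items()})
E
```

```text
total 12
drwxr-xr-x  3 agent agent 4096 Dec  7 09:43 .
drwxr-xr-x 23 root  root  4096 Dec  7 09:43 ..
drwxr-xr-x  2 agent agent 4096 Dec  7 09:43 pics
{'time': 0.0, 'joint_positions': array([-1.37209856e+00,  8.79741875e-02,  1.37225060e+00, -2.84472058e-05,
        1.68357149e+00, -1.03106155e-01]), 'qvel': array([ 5.47338359e-04, -1.58557095e-04,  1.33179563e-03,  1.21798495e-03,
       -4.19706142e-04,  6.87984463e-06]), 'joint_torque': array([-2.35715379e-04, -3.40187824e+01, -3.02426183e+01,  7.16951396e-02,
        3.31080216e-02, -1.73124267e-04]), 'tool_pos': array([ 0.16335907, -0.52461263,  0.20429554]), 'ee_rot': array([-1.57059765,  0.00219483, -1.26899536]), 'wrist_force': array([ 0.13216626, -0.74623278, -0.1687173 ]), 'wrist_torque': array([-0.0553789 ,  0.02824945,  0.03040305]), 'width': 0.09425925957494848}
0.0188
scene {'fx': 427.3558, 'fy': 427.3558, 'cx': 281.8524, 'cy': 210.3756, 'extrinsics': [[-0.7362, -0.483, 0.4741, 1.0354], [0.6764, -0.5039, 0.5371, 0.6415], [-0.0205, 0.7161, 0.6977, 0.9126], [0.0, 0.0, 0.0, 1.0]]}
top {'fx': 402.4549, 'fy': 402.4549, 'cx': 280.5626, 'cy': 216.2097, 'extrinsics': [[-0.0111, 0.9852, -0.1708, 0.3144], [-0.9998, -0.0085, 0.016, 0.0509], [0.0143, 0.171, 0.9852, 1.2843], [0.0, 0.0, 0.0, 1.0]]}
wrist {'fx': 313.8661, 'fy': 313.8661, 'cx': 275.9713, 'cy': 211.6006, 'extrinsics': [[0.2981, 0.9212, 0.2499, 0.2361], [-0.9545, 0.2884, 0.0758, -0.5025], [-0.0022, -0.2611, 0.9653, 0.3842], [0.0, 0.0, 0.0, 1.0]]}
```

View pics/a_scene.png

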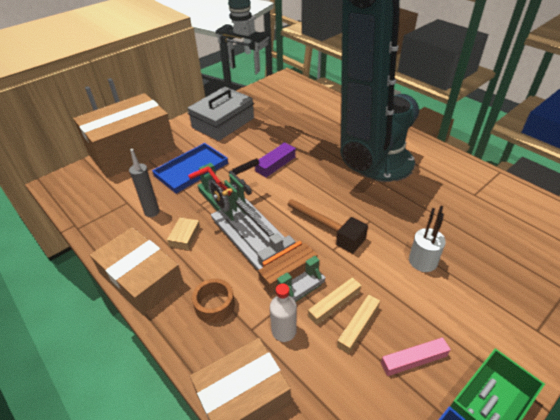

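View pics/a_top.png

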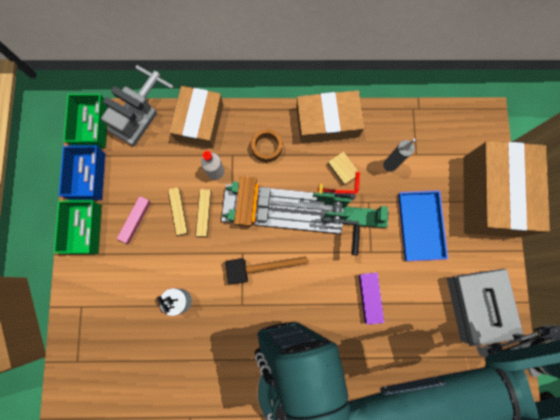

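```bash
cat > h.py <<'E'
import numpy as np, cv2
from scipy.spatial.transform import Rotation as R
from bench import robot
def w(cam,c):
    E=robot.camera_params(cam)["extrinsics"]; return (E@np.r_[c,1])[:3]
def proj(cam,P):
    p=robot.camera_params(cam); E=np.linalg.inv(p["extrinsics"]); c=(E@np.r_[P,1])[:3]
    return np.array([p["cx"]+p["fx"]*c[0]/-c[2], p["cy"]-p["fy"]*c[1]/-c[2]])
def ray(cam,u,v,z):
    p=robot.camera_params(cam);E=p["extrinsics"]
    d=E[:3,:3]@np.array([(u-p["cx"])/p["fx"],-(v-p["cy"])/p["fy"],-1]); o=E[:3,3]
    return o+d*(z-o[2])/d[2]
def Rt(): return R.from_euler("xyz",robot.get_obs()["ee_rot"])
E
python3 - <<'E'
from h import *
for cam in ["top","scene"]:
    robot.snapshot(cam)
    for t in ["clamp","jaw","pawl_knob","crank_handle","plate_face","block_centre","blank1_centre","tray","glue_bottle","mallet","cartridge","tape_roll","offcut"]:
        for r in robot.spot_in(cam,t)[:6]:
            P=w(cam,r["centre"]); print(cam,t,round(r["score"],2),P.round(3),proj(cam,P).round(0))
E
```

```text
top clamp 0.71 [ 0.547 -0.063  0.028] [310. 211.]
top crank_handle 0.59 [ 0.441 -0.182  0.12 ] [354. 241.]
top plate_face 0.69 [ 0.582 -0.159  0.185] [349. 189.]
top plate_face 0.54 [0.561 0.114 0.074] [253. 205.]
top block_centre 0.62 [ 0.275 -0.241  0.038] [371. 298.]
top block_centre 0.61 [0.572 0.143 0.071] [244. 201.]
top block_centre 0.44 [0.679 0.234 0.11 ] [213. 165.]
top blank1_centre 0.6 [0.548 0.359 0.033] [176. 212.]
top tray 0.95 [ 0.502 -0.423  0.007] [421. 225.]
top glue_bottle 0.97 [0.679 0.236 0.111] [212. 164.]
top mallet 0.87 [0.374 0.137 0.045] [246. 267.]
top mallet 0.31 [0.546 0.358 0.032] [177. 213.]
top mallet 0.24 [0.56  0.113 0.074] [254. 205.]
top cartridge 0.92 [ 0.696 -0.324  0.147] [400. 154.]
top tape_roll 0.66 [0.762 0.077 0.045] [265. 145.]
top tape_roll 0.34 [ 0.442 -0.181  0.12 ] [354. 241.]
top tape_roll 0.19 [ 0.584 -0.162  0.182] [349. 188.]
top offcut 0.7 [ 0.687 -0.175  0.033] [344. 168.]
top offcut 0.23 [ 0.546 -0.06   0.033] [309. 211.]
scene clamp 0.58 [ 0.567 -0.042  0.059] [246. 225.]
scene clamp 0.46 [0.567 0.366 0.038] [359. 324.]
scene 
[... 267 characters left out ...]
]
scene block_centre 0.73 [0.589 0.148 0.071] [287. 266.]
scene block_centre 0.56 [0.559 0.286 0.032] [335. 302.]
scene blank1_centre 0.92 [0.565 0.363 0.036] [358. 324.]
scene tray 0.95 [ 0.519 -0.439  0.005] [185. 168.]
scene glue_bottle 0.72 [0.7   0.257 0.108] [283. 312.]
scene glue_bottle 0.2 [0.771 0.082 0.041] [213. 299.]
scene mallet 0.77 [0.385 0.157 0.038] [343. 235.]
scene mallet 0.64 [0.564 0.083 0.079] [277. 244.]
scene cartridge 0.98 [ 0.717 -0.315  0.114] [143. 188.]
scene cartridge 0.5 [0.559 0.285 0.031] [335. 302.]
scene tape_roll 0.58 [0.772 0.08  0.042] [212. 298.]
scene tape_roll 0.19 [ 0.569 -0.047  0.061] [244. 224.]
scene offcut 0.71 [ 0.697 -0.166  0.038] [183. 230.]
```

```bash
python3 - <<'E'
import cv2
a=cv2.imread("pics/a_top.png"); cv2.imwrite("pics/b_top.png",cv2.resize(a[155:275,160:400],None,fx=3.3,fy=3.3,interpolation=cv2.INTER_CUBIC))
a=cv2.imread("pics/a_scene.png"); cv2.imwrite("pics/b_scene.png",cv2.resize(a[140:320,170:400],None,fx=3.3,fy=3.3,interpolation=cv2.INTER_CUBIC))
E
```

```text
(no output)
```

View pics/b_top.png

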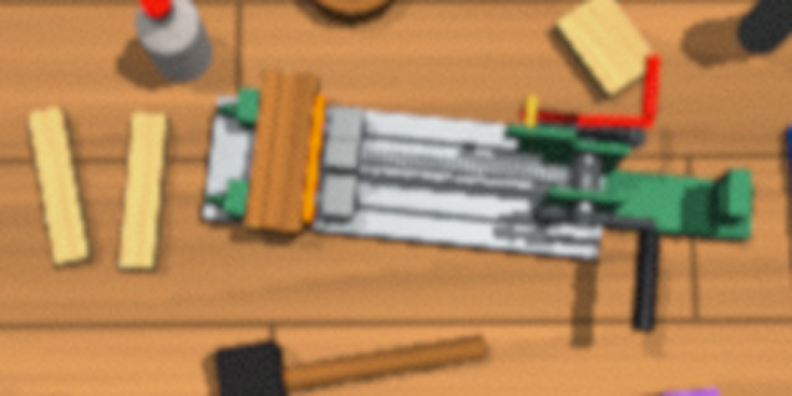

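View pics/b_scene.png

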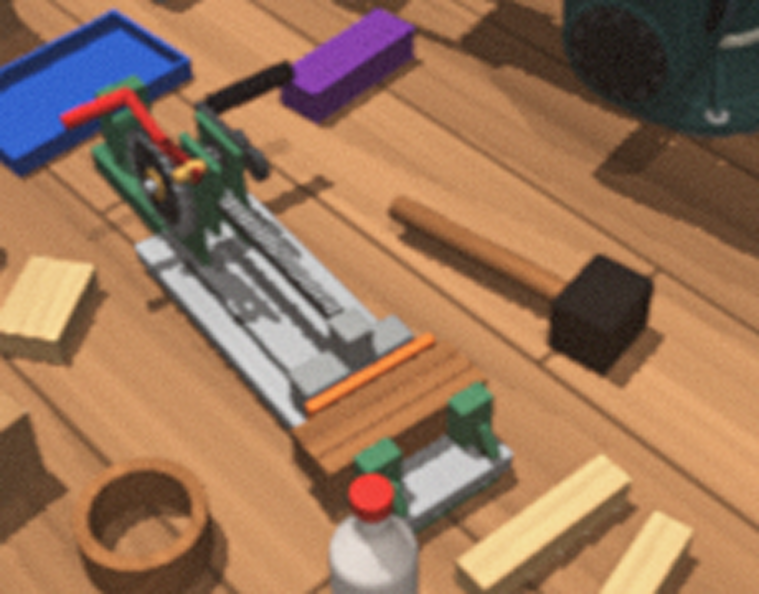

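```bash
python3 - <<'E'
from h import *
from scipy.optimize import least_squares
o={"top":(160,155),"scene":(170,140)}
F=[("top",75,100,70,262,70),("top",75,48,70,320,75),("top",-75,48,70,303,230),("top",-75,100,70,245,225),
("top",97,-245,185,653,58),("top",-135,-265,117,643,327),("top",60,46,76,323,97),("top",-60,46,76,308,222),
("scene",60,46,76,308,408),("scene",-60,46,76,433,338),("scene",97,-245,183,68,120),("scene",-135,-265,117,290,72),
("top",44,110,76,248,106),("top",-44,110,76,236,196),("scene",-44,110,76,470,402),("scene",44,110,76,381,456),]
def res(p,full=False):
    r=[]
    for c,x,y,z,u,v in F:
        k,s=np.cos(p[2]),np.sin(p[2]); 
        P=[p[0]+(k*x-s*y)/1e3,p[1]+(s*x+k*y)/1e3,z/1e3]
        q=proj(c,P); r.append(q-(np.array([u,v])/3.3+o[c]))
    r=np.array(r); return r if full else r.ravel()
s=least_squares(res,[0.57,0.04,0.05],loss="soft_l1"); print(s.x); print(res(s.x,1).round(1))
for c in ["top","scene"]:
    F0=F; F=[f for f in F0 if f[0]==c]; print(c,least_squares(res,s.x).x); F=F0
E
```

```text
[ 0.56390995  0.06626907 -0.11471885]
[[ 0.3  0.8]
 [-0.7  1. ]
 [-1.1  1.5]
 [-0.5  1.2]
 [ 0.2 -1.2]
 [-0.3  1.3]
 [-1.6 -1.4]
 [-1.5 -1.1]
 [-0.1 -0.1]
 [ 0.1 -0.7]
 [-1.8  0.3]
 [ 0.2 -1.5]
 [-0.1 -1.3]
 [ 0.  -0.6]
 [-0.4 -1.9]
 [-1.9 -1.1]]
top [ 0.56399446  0.06468451 -0.11301563]
scene [ 0.56452188  0.0695     -0.11757324]
```

```bash
cat >> h.py <<'E'
C=np.array([0.5642,0.0667]); YAW=-0.1148
def cl(x,y,z):  # clamp mm -> world
    k,s=np.cos(YAW),np.sin(YAW); return np.array([C[0]+(k*x-s*y)/1e3,C[1]+(s*x+k*y)/1e3,z/1e3])
def tocl(P):
    k,s=np.cos(YAW),np.sin(YAW); d=np.asarray(P[:2])-C; return np.r_[k*d[0]+s*d[1],-s*d[0]+k*d[1],P[2]]*1e3
def Rdown(yaw,tilt=0): # tilt: about tool z after (rad)
    return R.from_euler("xyz",[-np.pi/2,0,yaw])*R.from_rotvec([0,0,tilt])
def plan(P,Rg=None,grasp=True,vmax=.045):
    o=robot.get_obs(); R0=Rt(); Rg=Rg or R0
    P=np.array(P,float)
    if grasp: P=P+robot.tcp_to_grasp*Rg.apply([0,1,0])
    p0=o["tool_pos"]; rv=(R0.inv()*Rg).as_rotvec(); d=P-p0
    n=max(int(np.ceil(np.linalg.norm(d)/vmax)),int(np.ceil(np.linalg.norm(rv)/.14)),1)
    print("from",p0.round(4),"to",P.round(4),"dist",round(np.linalg.norm(d),4),"n",n,"rv",rv.round(3))
    rows=[]
    for i in range(n):
        Ri=R0*R.from_rotvec(rv*i/n); rows.append(np.r_[rv/n,Ri.inv().apply(d/n)])
    rows=np.array(rows)
    if np.linalg.norm(rv)<1e-3: print("row x",n,rows[0].round(4))
    else: 
        for r in rows: print(*r.round(3))
    print("total tool shift",R0.inv().apply(d).round(4))
def st():
    o=robot.get_obs(); print("t",round(o["time"],2),"tcp",o["tool_pos"].round(4),"rpy",o["ee_rot"].round(3),"F",o["wrist_force"].round(1),"w",round(o["width"],4),"q",o["joint_positions"].round(2))
E
python3 - <<'E'
from h import *
print(cl(70,-245,183))
T=cl(60,-150,420); plan(T,Rdown(-np.pi/2+YAW))
E
```

```text
[ 0.60567498 -0.1847057   0.183     ]
from [ 0.1635 -0.5252  0.2055] to [ 0.6066 -0.0892  0.4012] dist 0.6517 n 15 rv [0.    0.417 0.   ]
0.0 0.028 0.0 -0.019 -0.013 0.037
0.0 0.028 0.0 -0.02 -0.013 0.036
0.0 0.028 0.0 -0.021 -0.013 0.036
0.0 0.028 0.0 -0.022 -0.013 0.035
0.0 0.028 0.0 -0.023 -0.013 0.035
0.0 0.028 0.0 -0.024 -0.013 0.034
0.0 0.028 0.0 -0.025 -0.013 0.033
0.0 0.028 0.0 -0.026 -0.013 0.032
0.0 0.028 0.0 -0.027 -0.013 0.032
0.0 0.028 0.0 -0.027 -0.013 0.031
0.0 0.028 0.0 -0.028 -0.013 0.03
0.0 0.028 0.0 -0.029 -0.013 0.029
0.0 0.028 0.0 -0.03 -0.013 0.029
0.0 0.028 0.0 -0.031 -0.013 0.028
0.0 0.028 0.0 -0.032 -0.013 0.027
total tool shift [-0.2845 -0.1957  0.5527]
```

>>> arm_command --series "0 0 0 0 -0.045 0 0.094; 0 0 0 0 -0.045 0 0.094"

```text
time: 1.75
tool_pos: [0.1624, -0.5201, 0.2859]
ee_rot: [-1.568, 0.024, -1.269]
wrist_force: [-0.6, -0.4, 0.3]
width: 0.0938
```

>>> arm_command --series "0 0.028 0 -0.022 -0.008 0.042 0.094; 0 0.028 0 -0.023 -0.008 0.042 0.094; 0 0.028 0 -0.024 -0.008 0.042 0.094; 0 0.028 0 -0.025 -0.008 0.04 0.094; 0 0.028 0 -0.026 -0.008 0.04 0.094; 0 0.028 0 -0.027 -0.008 0.039 0.094; 0 0.028 0 -0.028 -0.008 0.038 0.094; 0 0.028 0 -0.029 -0.008 0.037 0.094; 0 0.028 0 -0.03 -0.008 0.036 0.094; 0 0.028 0 -0.031 -0.008 0.035 0.094; 0 0.028 0 -0.032 -0.008 0.034 0.094; 0 0.028 0 -0.033 -0.008 0.033 0.094"

```text
time: 2.95
tool_pos: [0.5842, -0.1212, 0.3975]
ee_rot: [-1.569, 0.009, -1.633]
wrist_force: [-0.3, -0.9, 0.8]
width: 0.0938
```

```bash
python3 - <<'E'
from h import *
st(); cv2.imwrite("pics/c_w.png",robot.snapshot("wrist"))
for t in ["pawl_knob","crank_handle","plate_face","block_centre"]:
    for r in robot.spot_in("wrist",t)[:3]:
        P=w("wrist",r["centre"]); print(t,round(r["score"],2),P.round(3),tocl(P).round(0))
E
```

```text
t 2.95 tcp [ 0.5842 -0.1212  0.3975] rpy [-1.569  0.009 -1.633] F [-0.3 -0.9  0.8] w 0.0938 q [-0.31  0.25  0.81  0.01  2.09  1.33]
pawl_knob 0.86 [ 0.591 -0.167  0.182] [  54. -229.  182.]
crank_handle 0.66 [ 0.447 -0.186  0.123] [ -88. -264.  123.]
plate_face 0.58 [0.581 0.109 0.074] [12. 44. 74.]
plate_face 0.24 [ 0.559 -0.072  0.067] [  10. -138.   67.]
plate_face 0.19 [0.589 0.136 0.073] [16. 72. 73.]
block_centre 0.89 [ 0.329 -0.244  0.038] [-198. -336.   38.]
block_centre 0.67 [0.586 0.136 0.073] [14. 71. 73.]
```

View pics/c_w.png

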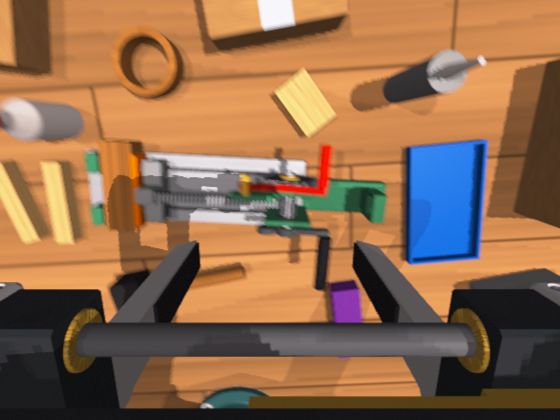

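```bash
cat >> h.py <<'E'
def overlay(img,cam,name,crop=None,f=1,extra=()):
    im=img.copy()
    big=cv2.resize(im,None,fx=f,fy=f,interpolation=cv2.INTER_CUBIC)
    def ln(a,b,col):
        A=proj(cam,a)*f;B=proj(cam,b)*f
        cv2.line(big,tuple(int(round(v)) for v in A),tuple(int(round(v)) for v in B),col,1)
    def box(x0,x1,y0,y1,z,col):
        q=[cl(x0,y0,z),cl(x1,y0,z),cl(x1,y1,z),cl(x0,y1,z)]
        for i in range(4): ln(q[i],q[(i+1)%4],col)
    box(-60,60,-90,100,30,(255,255,0)); box(28,60,100,120,76,(255,0,255)); box(-60,-28,100,120,76,(255,0,255))
    for e in extra: box(*e)
    if crop: u0,u1,v0,v1=[int(c*f) for c in crop]; big=big[v0:v1,u0:u1]
    cv2.imwrite(name,big)
E
python3 - <<'E'
from h import *
ex=[(-75,75,48,100,70,(0,0,255)),(43,97,-252,-238,183,(255,0,0)),(-135,-47,-276,-254,117,(0,255,0)),(-35,35,-140,-270,140,(0,255,255))]
overlay(cv2.imread("pics/c_w.png"),"wrist","pics/d_w.png",(80,400,120,310),2.5,ex)
overlay(cv2.imread("pics/a_top.png"),"top","pics/d_t.png",(200,400,155,275),4,ex)
E
```

```text
(no output)
```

View pics/d_w.png

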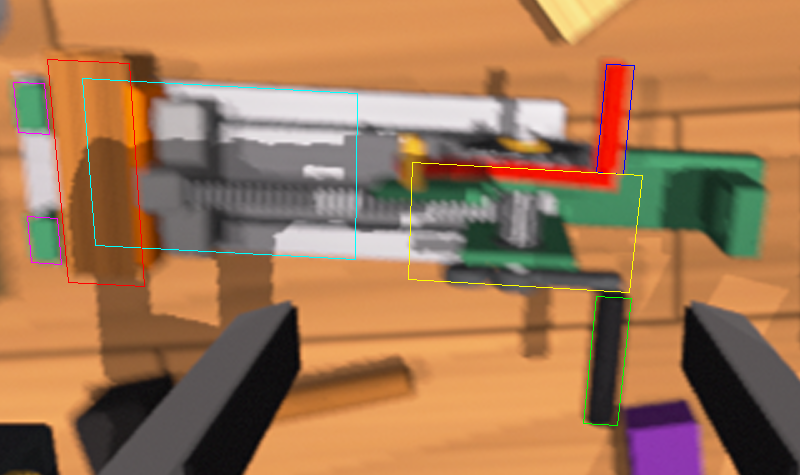

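View pics/d_t.png

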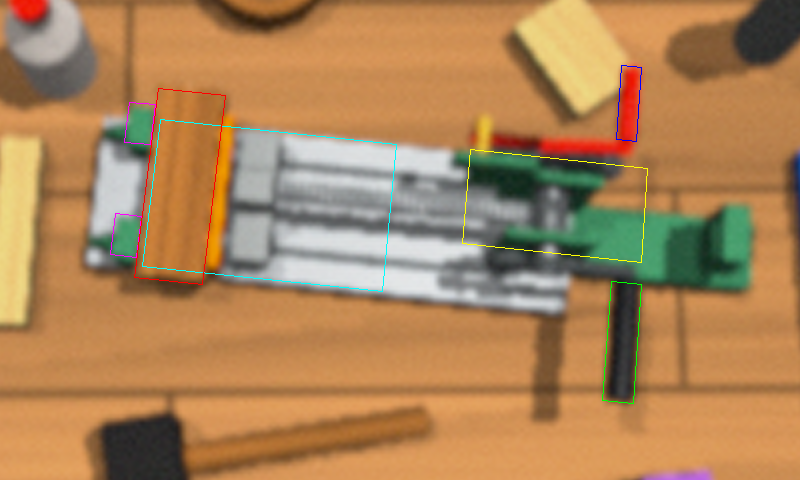

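```bash
python3 - <<'E'
from h import *
Rg=Rdown(-np.pi/2+YAW,0.5); K=cl(74,-245,183); P=K-.08*Rg.apply([0,1,0]); plan(P,Rg)
E
```

```text
from [ 0.5829 -0.1231  0.3966] to [ 0.6063 -0.2143  0.2367] dist 0.1855 n 5 rv [0.013 0.053 0.49 ]
0.003 0.011 0.098 0.018 0.032 0.006
0.003 0.011 0.098 0.021 0.03 0.006
0.003 0.011 0.098 0.024 0.028 0.006
0.003 0.011 0.098 0.026 0.025 0.006
0.003 0.011 0.098 0.029 0.023 0.006
total tool shift [0.0911 0.159  0.0288]
```

>>> arm_command --series "0.003 0.011 0.1 0.018 0.03 0.006 0.05; 0.003 0.011 0.1 0.021 0.029 0.006 0.05; 0.003 0.011 0.1 0.024 0.027 0.006 0.05; 0.003 0.011 0.1 0.026 0.025 0.006 0.05; 0.003 0.011 0.1 0.029 0.023 0.006 0.05; 0 0 0 0 0 0 0.05"

```text
time: 3.8
tool_pos: [0.602, -0.2213, 0.2412]
ee_rot: [-1.555, 0.525, -1.693]
wrist_force: [-0.0, 0.6, -1.0]
width: 0.0513
```

```bash
python3 - <<'E'
from h import *
Rg=Rdown(-np.pi/2+YAW,0.5); K=cl(74,-245,183); plan(K-.04*Rg.apply([0,1,0]),Rg)
st(); im=robot.snapshot("wrist");overlay(im,"wrist","pics/e_w.png",None,1.4,[(43,97,-252,-238,183,(255,0,0))])
E
```

```text
from [ 0.602  -0.2213  0.2412] to [ 0.6085 -0.1953  0.2016] dist 0.0479 n 2 rv [-0.02  -0.007 -0.025]
-0.01 -0.003 -0.013 -0.002 0.024 0.001
-0.01 -0.003 -0.013 -0.002 0.024 0.002
total tool shift [-0.0032  0.0477  0.0025]
t 3.8 tcp [ 0.602  -0.2213  0.2412] rpy [-1.555  0.525 -1.693] F [-0.   0.6 -1. ] w 0.0513 q [-0.68  0.43  0.98  0.49  1.97  1.16]
```

View pics/e_w.png

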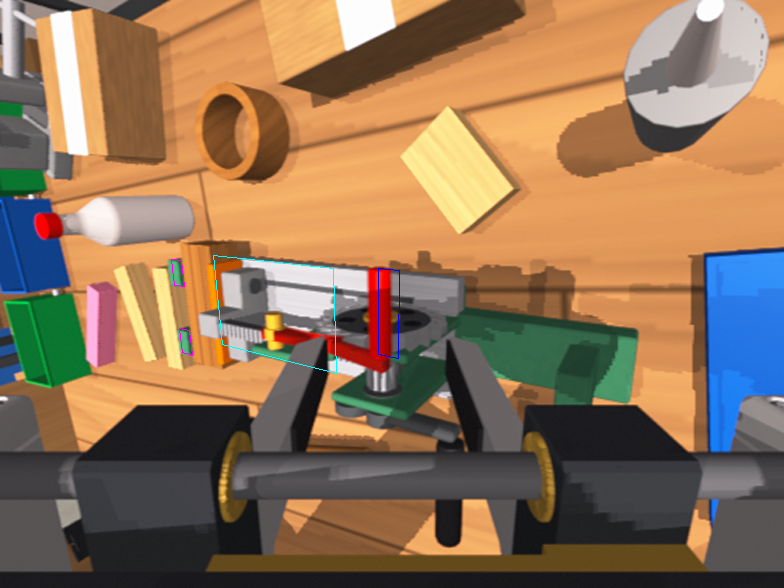

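>>> arm_command --series "-0.01 -0.003 -0.013 -0.004 0.024 0.001 0.05; -0.01 -0.003 -0.013 -0.004 0.024 0.002 0.05; 0 0 0 0 0.022 0 0.05; 0 0 0 0 0.022 0 0.05; 0 0 0 0 0 0 0.05"

```text
time: 4.35
tool_pos: [0.6138, -0.1705, 0.1839]
ee_rot: [-1.538, 0.48, -1.669]
wrist_force: [-0.8, -0.0, -0.1]
width: 0.0495
```

```bash
python3 - <<'E'
from h import *
Rg=Rdown(-np.pi/2+YAW,0.5); K=cl(74,-242,185); plan(K,Rg)
st(); im=robot.snapshot("wrist");overlay(im,"wrist","pics/f_w.png",None,1.4,[(43,97,-252,-238,183,(255,0,0))])
E
```

```text
from [ 0.6138 -0.1705  0.1839] to [ 0.611  -0.1732  0.1685] dist 0.0159 n 1 rv [-0.025  0.015  0.019]
-0.025 0.015 0.019 0.01 0.012 -0.003
total tool shift [ 0.0097  0.0122 -0.0029]
t 4.35 tcp [ 0.6138 -0.1705  0.1839] rpy [-1.538  0.48  -1.669] F [-0.8 -0.  -0.1] w 0.0495 q [-0.6   0.38  1.14  0.45  1.81  1.15]
```

View pics/f_w.png

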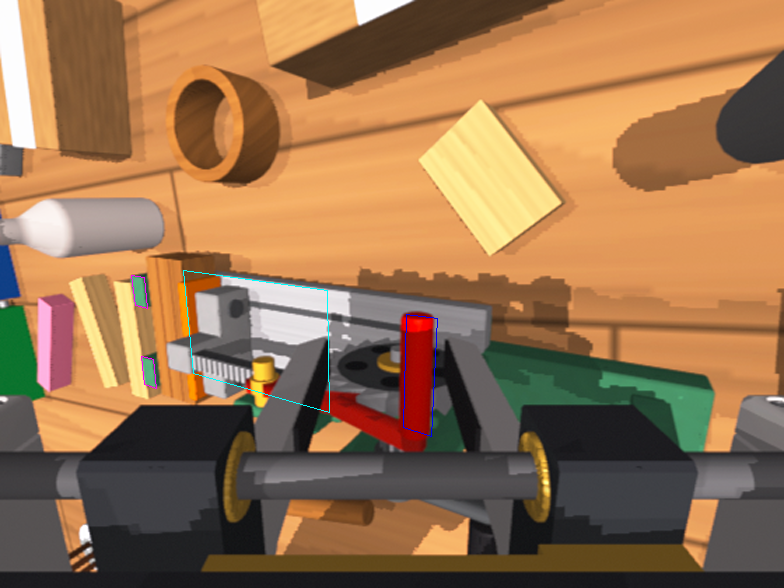

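>>> arm_command --series "-0.025 0.015 0.019 0.01 0.014 -0.002 0.05; 0 0 0 0.001 0.001 0 0.05"

```text
time: 4.6
tool_pos: [0.6138, -0.1753, 0.1726]
ee_rot: [-1.559, 0.494, -1.68]
wrist_force: [0.9, 1.2, -0.7]
width: 0.0499
```

```bash
python3 - <<'E'
from h import *
Rg=Rdown(-np.pi/2+YAW,0.5); K=cl(74,-242,185); plan(K,Rg)
st(); im=robot.snapshot("wrist");overlay(im,"wrist","pics/g_w.png",None,1.4,[(43,97,-252,-238,183,(255,0,0))])
E
```

```text
from [ 0.6138 -0.1753  0.1726] to [ 0.611  -0.1732  0.1685] dist 0.0054 n 1 rv [-0.009  0.005  0.006]
-0.009 0.005 0.006 0.0 0.004 -0.003
total tool shift [ 0.0004  0.0045 -0.003 ]
t 4.6 tcp [ 0.6138 -0.1753  0.1726] rpy [-1.559  0.494 -1.68 ] F [ 0.9  1.2 -0.7] w 0.0499 q [-0.61  0.41  1.13  0.45  1.82  1.14]
```

View pics/g_w.png

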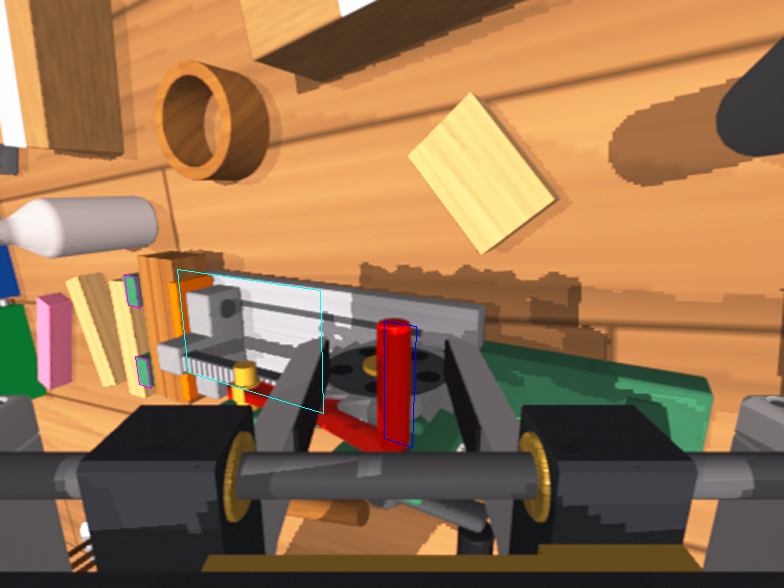

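>>> arm_command --series "-0.009 0.005 0.006 0.001 0.006 -0.003 0.05; 0 0 0 0 0 0 0.02; 0 0 0 0 0 0 0.01; 0 0 0 0 0 0 0.01; 0 0 0 0 0 0 0.01"

```text
time: 5.15
tool_pos: [0.6123, -0.1749, 0.1699]
ee_rot: [-1.564, 0.499, -1.684]
wrist_force: [0.4, 0.4, -0.2]
width: 0.0215
```

>>> arm_command --series "0 0 0 0 0 0 0.008; 0 0 0 0 0 0 0.008; 0 0 0 0 0 0 0.008"

```text
time: 5.45
tool_pos: [0.6122, -0.1764, 0.1693]
ee_rot: [-1.565, 0.496, -1.686]
wrist_force: [0.0, -1.1, 0.5]
width: 0.0132
```

>>> arm_command --series "0 0 0 -0.005 -0.006 0 0.008; 0 0 0 -0.005 -0.006 0 0.008; 0 0 0 -0.006 -0.006 0 0.008; 0 0 0 -0.006 -0.005 0 0.008; 0 0 0 -0.0065 -0.005 0 0.008; 0 0 0 -0.007 -0.005 0 0.008; 0 0 0 0 0 0 0.008"

```text
time: 6.15
tool_pos: [0.614, -0.1593, 0.218]
ee_rot: [-1.566, 0.494, -1.686]
wrist_force: [-0.1, -0.1, -1.2]
width: 0.0134
```

```bash
python3 - <<'E'
from h import *
st(); im=robot.snapshot("wrist");overlay(im,"wrist","pics/h_w.png",None,1.4,[(43,97,-252,-238,183,(255,0,0))])
E
```

```text
t 6.15 tcp [ 0.614  -0.1593  0.218 ] rpy [-1.566  0.494 -1.686] F [-0.1 -0.1 -1.2] w 0.0134 q [-0.58  0.38  1.08  0.46  1.88  1.2 ]
```

View pics/h_w.png

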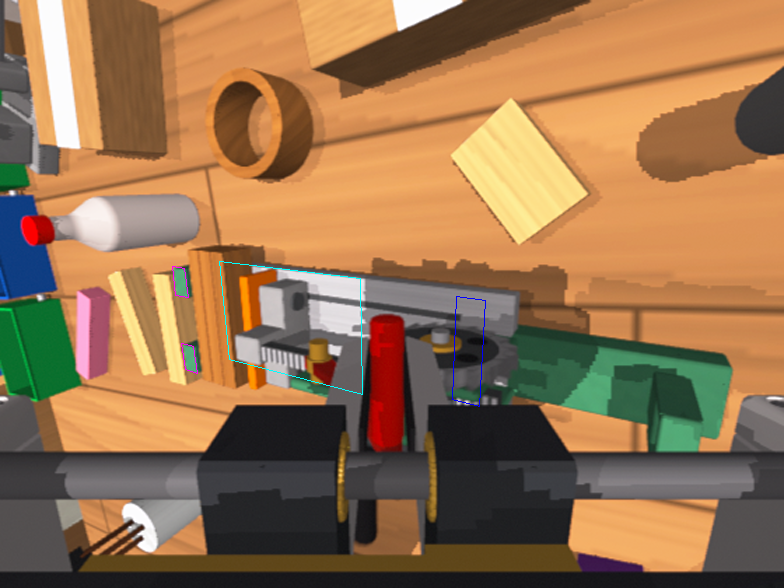

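>>> arm_command --series "0 0 0 0 0 0 0.008; 0 0 0 0 0 0 0.008; 0 0 0 0 0 0 0.008; 0 0 0 0 0 0 0.008; 0 0 0 0 0 0 0.008; 0 0 0 0 0 0 0.008; 0 0 0 0 0 0 0.008; 0 0 0 0 0 0 0.008; 0 0 0 0 0 0 0.008; 0 0 0 0 0 0 0.008; 0 0 0 0 0 0 0.008; 0 0 0 0 0 0 0.008"

```text
time: 7.4
tool_pos: [0.6138, -0.1599, 0.2176]
ee_rot: [-1.566, 0.495, -1.687]
wrist_force: [0.5, -0.1, -0.9]
width: 0.0128
```

>>> arm_command --series "0 0 0 0 0 0 0.008; 0 0 0 0 0 0 0.008; 0 0 0 0 0 0 0.008; 0 0 0 0 0 0 0.008; 0 0 0 0 0 0 0.008; 0 0 0 0 0 0 0.008; 0 0 0 0 0 0 0.008; 0 0 0 0 0 0 0.008; 0 0 0 0 0 0 0.008; 0 0 0 0 0 0 0.008; 0 0 0 0 0 0 0.008; 0 0 0 0 0 0 0.008"

```text
time: 8.6
tool_pos: [0.6138, -0.1598, 0.2176]
ee_rot: [-1.566, 0.495, -1.687]
wrist_force: [-0.3, -0.3, -1.0]
width: 0.0133
```

>>> arm_command --series "0 0 0 0 0 0 0.008; 0 0 0 0 0 0 0.008; 0 0 0 0 0 0 0.008; 0 0 0 0 0 0 0.008; 0 0 0 0 0 0 0.008; 0 0 0 0 0 0 0.008; 0 0 0 0 0 0 0.008; 0 0 0 0 0 0 0.008; 0 0 0 0 0 0 0.008; 0 0 0 0 0 0 0.008; 0 0 0 0 0 0 0.008; 0 0 0 0 0 0 0.008"

```text
time: 9.8
tool_pos: [0.6138, -0.1598, 0.2176]
ee_rot: [-1.566, 0.496, -1.687]
wrist_force: [-0.3, 0.1, -1.2]
width: 0.0128
```

```bash
python3 - <<'E'
from h import *
st(); im=robot.snapshot("wrist");overlay(im,"wrist","pics/i_w.png",None,1.4,[(-60,60,-354,-90,91,(255,0,0))])
E
```

```text
t 9.8 tcp [ 0.6138 -0.1598  0.2176] rpy [-1.566  0.496 -1.687] F [-0.3  0.1 -1.2] w 0.0128 q [-0.59  0.38  1.08  0.46  1.88  1.2 ]
```

View pics/i_w.png

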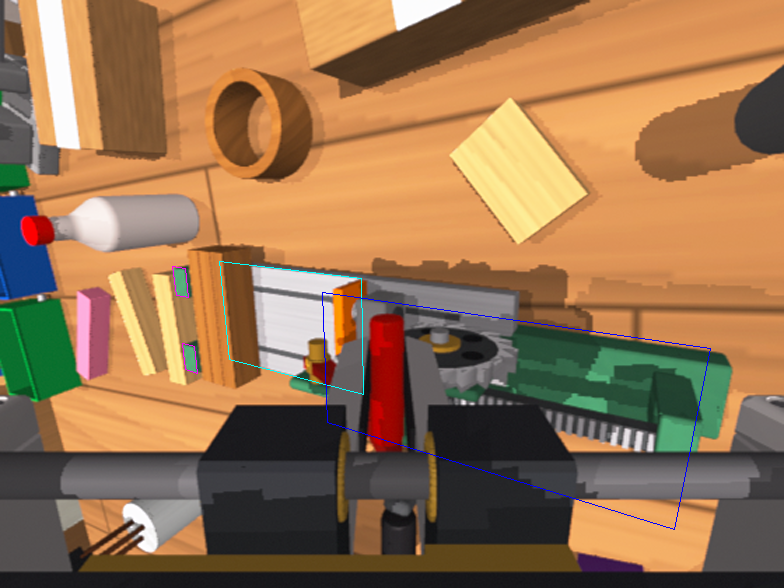

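>>> arm_command --series "0 0 0 0 0 0 0.008; 0 0 0 0 0 0 0.008; 0 0 0 0 0 0 0.008; 0 0 0 0 0 0 0.008; 0 0 0 0 0 0 0.008; 0 0 0 0 0 0 0.008; 0 0 0 0 0 0 0.008; 0 0 0 0 0 0 0.008; 0 0 0 0 0 0 0.008; 0 0 0 0 0 0 0.008"

```text
time: 10.85
tool_pos: [0.6138, -0.1598, 0.2176]
ee_rot: [-1.566, 0.495, -1.687]
wrist_force: [0.7, -0.8, -0.9]
width: 0.0133
```

```bash
python3 - <<'E'
from h import *
st(); im=robot.snapshot("wrist");cv2.imwrite("pics/j_w.png",im)
overlay(im,"wrist","pics/j2_w.png",None,1.4,[(-60,60,-354,-90,91,(255,0,0))])
a=cv2.imread("pics/i_w.png");b=cv2.imread("pics/j2_w.png");d=cv2.absdiff(a,b).max(2);print(d.mean(),(d>60).sum(), d[350:480,320:720].mean())
t=robot.snapshot("top");overlay(t,"top","pics/j_t.png",(200,400,155,275),4,[(-52,52,-354,-90,76,(255,0,0))])
E
```

```text
t 10.85 tcp [ 0.6138 -0.1598  0.2176] rpy [-1.566  0.495 -1.687] F [ 0.7 -0.8 -0.9] w 0.0133 q [-0.59  0.38  1.08  0.46  1.88  1.2 ]
1.0309311224489797 0 1.2040384615384616
```

View pics/j_t.png

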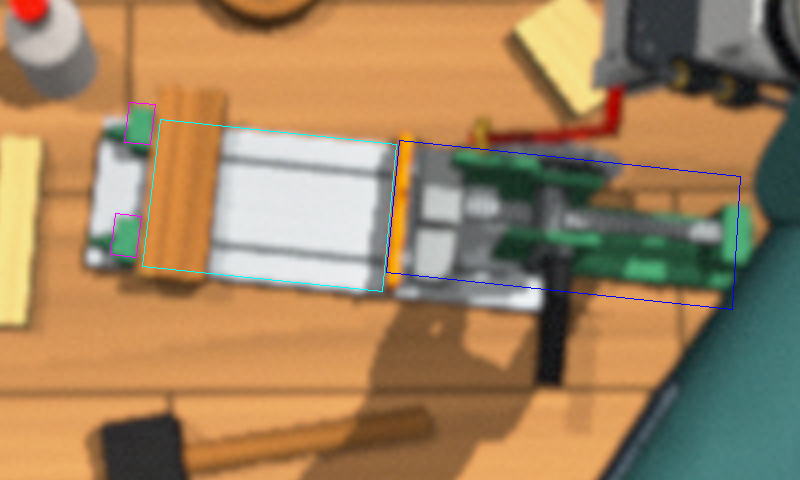

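>>> arm_command --series "0 0 0 0.007 0.005 0 0.008; 0 0 0 0.0065 0.005 0 0.008; 0 0 0 0.006 0.005 0 0.008; 0 0 0 0.006 0.006 0 0.008; 0 0 0 0.005 0.006 0 0.008; 0 0 0 0.005 0.006 0 0.008; 0 0 0 0 0 0 0.008"

```text
time: 11.65
tool_pos: [0.6119, -0.1766, 0.1694]
ee_rot: [-1.564, 0.497, -1.686]
wrist_force: [0.2, -1.1, -0.3]
width: 0.0131
```

>>> arm_command --series "0 0 0 0 0 0 0.05; 0 0 0 0 0 0 0.05; 0 0 0 0 0 0 0.05; 0 0 0 0 -0.02 0 0.05; 0 0 0 0 -0.03 0 0.05; 0 0 0 0 -0.03 0 0.05; 0 0 0 0 0 0 0.05"

```text
time: 12.35
tool_pos: [0.6063, -0.2133, 0.2394]
ee_rot: [-1.57, 0.499, -1.686]
wrist_force: [-0.4, 0.4, 0.6]
width: 0.0501
```

```bash
python3 - <<'E'
from h import *
st(); im=robot.snapshot("wrist");overlay(im,"wrist","pics/k_w.png",None,1.4,[(43,97,-252,-238,183,(255,0,0))])
E
```

```text
t 12.35 tcp [ 0.6063 -0.2133  0.2394] rpy [-1.57   0.499 -1.686] F [-0.4  0.4  0.6] w 0.0501 q [-0.66  0.43  0.97  0.46  1.97  1.17]
```

View pics/k_w.png

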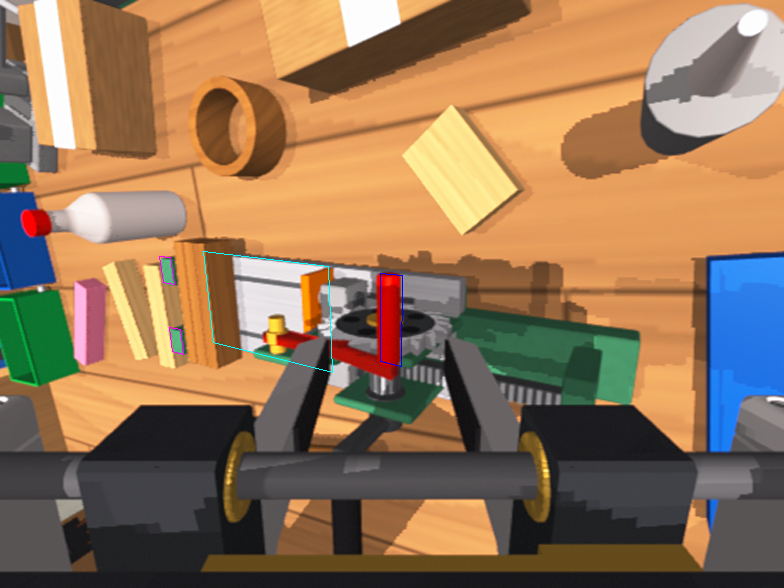

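>>> arm_command --series "0 0 -0.125 -0.02 -0.03 0 0.07; 0 0 -0.125 -0.02 -0.03 0 0.094; 0 0 -0.125 -0.02 -0.03 0 0.094; 0 0 -0.125 -0.02 -0.03 0 0.094; 0 -0.145 0 0 0 0 0.094; 0 -0.145 0 0 0 0 0.094"

```text
time: 13.0
tool_pos: [0.6107, -0.1684, 0.3653]
ee_rot: [-1.594, -0.003, -1.393]
wrist_force: [0.3, -0.3, -0.6]
width: 0.0926
```

```bash
python3 - <<'E'
from h import *
st();plan(cl(0,60,330),Rdown(np.pi/2+YAW))
E
```

```text
t 13.0 tcp [ 0.6107 -0.1684  0.3653] rpy [-1.594 -0.003 -1.393] F [ 0.3 -0.3 -0.6] w 0.0926 q [-0.35  0.33  0.76 -0.02  2.06  1.03]
from [ 0.6107 -0.1684  0.3653] to [0.5711 0.1263 0.3112] dist 0.3023 n 21 rv [ 0.009 -2.849 -0.032]
0.0 -0.136 -0.002 -0.014 0.003 0.001
0.0 -0.136 -0.002 -0.014 0.002 0.003
0.0 -0.136 -0.002 -0.013 0.002 0.004
0.0 -0.136 -0.002 -0.013 0.002 0.006
0.0 -0.136 -0.002 -0.012 0.002 0.008
0.0 -0.136 -0.002 -0.011 0.002 0.009
0.0 -0.136 -0.002 -0.009 0.002 0.011
0.0 -0.136 -0.002 -0.008 0.002 0.012
0.0 -0.136 -0.002 -0.006 0.002 0.013
0.0 -0.136 -0.002 -0.004 0.002 0.014
0.0 -0.136 -0.002 -0.002 0.002 0.014
0.0 -0.136 -0.002 -0.0 0.002 0.014
0.0 -0.136 -0.002 0.001 0.002 0.014
0.0 -0.136 -0.002 0.003 0.002 0.014
0.0 -0.136 -0.002 0.005 0.002 0.013
0.0 -0.136 -0.002 0.007 0.002 0.012
0.0 -0.136 -0.002 0.009 0.002 0.011
0.0 -0.136 -0.002 0.01 0.002 0.01
0.0 -0.136 -0.002 0.011 0.003 0.009
0.0 -0.136 -0.002 0.012 0.003 0.007
0.0 -0.136 -0.002 0.013 0.003 0.005
total tool shift [-0.2973  0.0529  0.0143]
```

>>> arm_command --series "0 -0.149 -0.002 -0.015 0.002 0.001 0.094; 0 -0.149 -0.002 -0.015 0.002 0.003 0.094; 0 -0.149 -0.002 -0.014 0.002 0.005 0.094; 0 -0.149 -0.002 -0.013 0.002 0.007 0.094; 0 -0.149 -0.002 -0.012 0.002 0.009 0.094; 0 -0.149 -0.002 -0.01 0.002 0.011 0.094; 0 -0.149 -0.002 -0.008 0.002 0.013 0.094; 0 -0.149 -0.002 -0.006 0.002 0.014 0.094; 0 -0.149 -0.002 -0.004 0.002 0.015 0.094; 0 -0.149 -0.002 -0.002 0.002 0.015 0.094; 0 -0.149 0 0 0.002 0.015 0.094; 0 -0.149 0 0.002 0.002 0.015 0.094"

```text
time: 14.2
tool_pos: [0.5863, 0.0294, 0.314]
ee_rot: [-1.567, 0.041, 0.404]
wrist_force: [0.1, -0.4, 0.4]
width: 0.0943
```

```bash
python3 - <<'E'
from h import *
st();plan(cl(0,60,330),Rdown(np.pi/2+YAW))
E
```

```text
t 14.2 tcp [0.5863 0.0294 0.314 ] rpy [-1.567  0.041  0.404] F [ 0.1 -0.4  0.4] w 0.0943 q [-0.04  0.21  1.02 -0.02  1.95 -0.45]
from [0.5863 0.0294 0.314 ] to [0.5711 0.1263 0.3112] dist 0.0981 n 8 rv [-0.025 -1.052 -0.035]
-0.003 -0.131 -0.004 0.003 0.0 0.012
-0.003 -0.131 -0.004 0.005 0.0 0.011
-0.003 -0.131 -0.004 0.006 0.0 0.011
-0.003 -0.131 -0.004 0.007 0.0 0.01
-0.003 -0.131 -0.004 0.009 0.0 0.009
-0.003 -0.131 -0.004 0.01 0.0 0.008
-0.003 -0.131 -0.004 0.011 0.0 0.006
-0.003 -0.131 -0.004 0.011 0.0 0.005
total tool shift [0.0243 0.0022 0.095 ]
```

>>> arm_command --series "-0.003 -0.135 -0.004 0.003 -0.001 0.012 0.094; -0.003 -0.135 -0.004 0.005 -0.001 0.011 0.094; -0.003 -0.135 -0.004 0.006 -0.001 0.011 0.094; -0.003 -0.135 -0.004 0.007 -0.001 0.01 0.094; -0.003 -0.135 -0.004 0.009 -0.001 0.009 0.094; -0.003 -0.135 -0.004 0.01 -0.001 0.008 0.094; -0.003 -0.135 -0.004 0.011 -0.001 0.007 0.094; -0.003 -0.135 -0.004 0.012 -0.001 0.006 0.094; 0 0 0 0 0 0 0.094"

```text
time: 15.1
tool_pos: [0.5565, 0.1412, 0.3009]
ee_rot: [-1.538, 0.002, 1.548]
wrist_force: [0.5, -0.2, 0.1]
width: 0.0942
```

```bash
python3 - <<'E'
from h import *
im=robot.snapshot("wrist");st();overlay(im,"wrist","pics/l_w.png",None,1.4,[(-75,75,48,100,70,(0,0,255))])
for t in ["block_centre","blank1_centre"]:
    for r in robot.spot_in("wrist",t)[:4]:
        P=w("wrist",r["centre"]); print(t,round(r["score"],2),P.round(3),tocl(P).round(0))
E
```

```text
t 15.15 tcp [0.5567 0.1404 0.3005] rpy [-1.538  0.003  1.545] F [ 0.   0.1 -0.2] w 0.0938 q [ 0.15  0.17  1.09  0.    1.91 -1.4 ]
block_centre 0.64 [ 0.332 -0.217  0.011] [-198. -309.   11.]
block_centre 0.63 [0.572 0.138 0.074] [-0. 72. 74.]
blank1_centre 0.63 [0.551 0.351 0.039] [-46. 281.  39.]
```

View pics/l_w.png

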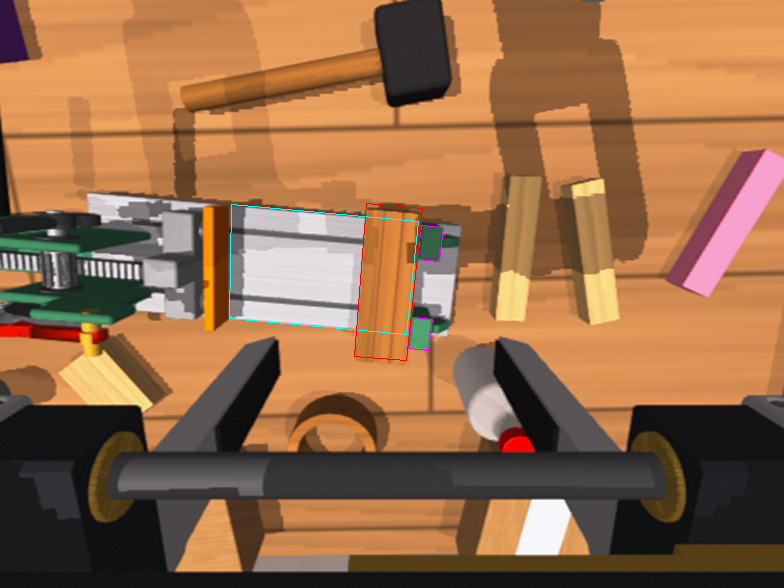

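```bash
python3 - <<'E'
from h import *
plan(cl(1,75,120),Rdown(np.pi/2+YAW))
E
```

```text
from [0.5574 0.1393 0.3012] to [0.5738 0.1411 0.1012] dist 0.2007 n 5 rv [-0.032  0.087 -0.004]
-0.006 0.017 -0.001 0.001 0.04 -0.005
-0.006 0.017 -0.001 0.001 0.04 -0.004
-0.006 0.017 -0.001 0.001 0.04 -0.004
-0.006 0.017 -0.001 0.001 0.04 -0.004
-0.006 0.017 -0.001 0.001 0.04 -0.003
total tool shift [ 0.0028  0.1994 -0.0227]
```

>>> arm_command --series "-0.007 0.018 -0.001 0.001 0.04 -0.005 0.094; -0.007 0.018 -0.001 0.001 0.04 -0.004 0.094; -0.007 0.018 -0.001 0.001 0.04 -0.004 0.094; -0.006 0.018 -0.001 0.001 0.036 -0.004 0.094; -0.006 0.018 -0.001 0.001 0.034 -0.003 0.094; 0 0 0 0 0 0 0.094"

```text
time: 15.85
tool_pos: [0.5771, 0.1384, 0.1048]
ee_rot: [-1.578, 0.0, 1.433]
wrist_force: [-1.4, -0.1, -0.3]
width: 0.094
```

```bash
python3 - <<'E'
from h import *
im=robot.snapshot("wrist");st();overlay(im,"wrist","pics/m_w.png",None,1.4,[(-75,75,48,100,70,(0,0,255))])
plan(cl(1,75,54),Rdown(np.pi/2+YAW))
E
```

```text
t 15.9 tcp [0.5788 0.1387 0.1081] rpy [-1.583e+00 -1.000e-03  1.434e+00] F [-0.2 -0.4 -0.3] w 0.094 q [ 0.14  0.22  1.42 -0.    1.49 -1.29]
from [0.5788 0.1387 0.1081] to [0.5738 0.1411 0.0352] dist 0.0731 n 2 rv [ 0.012 -0.022  0.001]
0.006 -0.011 0.0 0.001 0.036 0.003
0.006 -0.011 0.0 0.001 0.036 0.003
total tool shift [0.0017 0.0728 0.0062]
```

View pics/m_w.png

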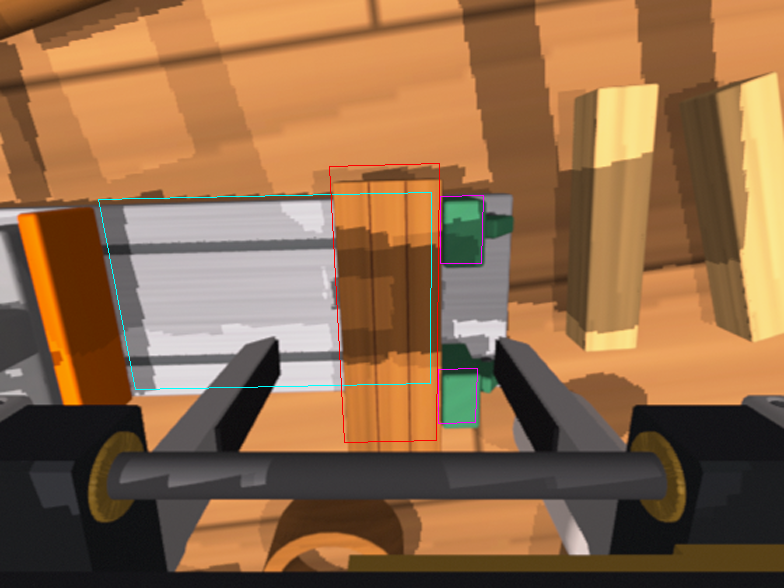

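>>> arm_command --series "0.006 -0.011 0 0.001 0.036 0 0.094; 0.006 -0.011 0 0.001 0.036 0 0.094; 0 0 0 0 0.003 0 0.094; 0 0 0 0 0 0 0.094"

```text
time: 16.3
tool_pos: [0.5882, 0.1401, 0.0438]
ee_rot: [-1.59, -0.005, 1.453]
wrist_force: [-0.8, 0.3, 0.4]
width: 0.0937
```

```bash
python3 - <<'E'
from h import *
st(); plan(cl(6,75,54),Rdown(np.pi/2+YAW)); print(tocl(robot.get_obs()["tool_pos"]))
E
```

```text
t 16.3 tcp [0.5882 0.1401 0.0438] rpy [-1.59  -0.005  1.453] F [-0.8  0.3  0.4] w 0.0937 q [ 0.14  0.28  1.48  0.    1.37 -1.31]
from [0.5882 0.1401 0.0438] to [0.5788 0.1405 0.0352] dist 0.0128 n 1 rv [ 0.019 -0.003  0.005]
0.019 -0.003 0.005 -0.001 0.008 0.01
total tool shift [-0.0008  0.0084  0.0096]
[15.43441834 75.71631914 43.76353869]
```

>>> arm_command --series "0.019 -0.003 0.005 -0.001 0.008 0.01 0.094; 0 0 0 0 0.001 0 0.06; 0 0 0 0 0 0 0.04; 0 0 0 0 0 0 0.04; 0 0 0 0 0 0 0.04; 0 0 0 0 0 0 0.04"

```text
time: 16.9
tool_pos: [0.5832, 0.141, 0.0443]
ee_rot: [-1.584, -0.004, 1.455]
wrist_force: [0.4, -0.4, 0.0]
width: 0.0573
```

```bash
python3 - <<'E'
from h import *
st();  print(tocl(robot.get_obs()["tool_pos"]))
E
```

```text
t 16.9 tcp [0.5832 0.141  0.0443] rpy [-1.584 -0.004  1.455] F [ 0.4 -0.4  0. ] w 0.0573 q [ 0.14  0.27  1.49  0.    1.37 -1.31]
[10.34832893 76.01723149 44.34763489]
```

>>> arm_command --series "0.014 0 0 0 0.01 0.004 0.06; 0 0 0 0 0.006 0 0.06; 0 0 0 0 0 0 0.06"

```text
time: 17.2
tool_pos: [0.5796, 0.1417, 0.0304]
ee_rot: [-1.571, -0.004, 1.455]
wrist_force: [0.1, 0.3, 3.9]
width: 0.0598
```

>>> arm_command --series "0 0 0 0 -0.004 0 0.06; 0 0 0 0 0 0 0.04; 0 0 0 0 0 0 0.04; 0 0 0 0 0 0 0.04; 0 0 0 0 0 0 0.04"

```text
time: 17.7
tool_pos: [0.5787, 0.1404, 0.0331]
ee_rot: [-1.568, -0.001, 1.455]
wrist_force: [-0.6, 0.4, 2.6]
width: 0.0516
```

>>> arm_command --series "0 0 0 0 -0.02 0 0.04; 0 0 0 0 -0.04 0 0.04; 0 0 0 0 -0.045 0 0.04; 0 0 0 0 -0.045 0 0.04; 0 0 0 0 -0.045 0 0.04; 0 0 0 0 -0.045 0 0.04; 0 0 0 0 0 0 0.04"

```text
time: 18.4
tool_pos: [0.5758, 0.1424, 0.2693]
ee_rot: [-1.546, -0.003, 1.456]
wrist_force: [-0.1, 0.5, -0.2]
width: 0.0524
```

```bash
python3 - <<'E'
from h import *
st()
for u,v in [(402,193),(439,191),(446,259),(405,262)]: print(ray("top",u,v,.024).round(3))
im=robot.snapshot("wrist"); cv2.imwrite("pics/n_w.png",im)
t=robot.snapshot("top"); cv2.imwrite("pics/n_t.png",cv2.resize(t[170:290,360:500],None,fx=5,fy=5,interpolation=cv2.INTER_CUBIC))
plan([.5,-.42,.27],Rdown(np.pi/2+YAW))
E
```

```text
t 18.4 tcp [0.5758 0.1424 0.2693] rpy [-1.546 -0.003  1.456] F [-0.1  0.5 -0.2] w 0.0524 q [ 0.14  0.2   1.12  0.01  1.85 -1.31]
[ 0.606 -0.362  0.024]
[ 0.611 -0.483  0.024]
[ 0.392 -0.487  0.024]
[ 0.384 -0.358  0.024]
from [0.5736 0.142  0.2619] to [ 0.5    -0.42    0.2512] dist 0.5669 n 13 rv [-0.036  0.    -0.   ]
-0.003 0.0 -0.0 -0.044 0.001 0.001
-0.003 0.0 -0.0 -0.044 0.001 0.001
-0.003 0.0 -0.0 -0.044 0.001 0.001
-0.003 0.0 -0.0 -0.044 0.001 0.001
-0.003 0.0 -0.0 -0.044 0.001 0.001
-0.003 0.0 -0.0 -0.044 0.001 0.001
-0.003 0.0 -0.0 -0.044 0.001 0.001
-0.003 0.0 -0.0 -0.044 0.001 0.001
-0.003 0.0 -0.0 -0.044 0.001 0.001
-0.003 0.0 -0.0 -0.044 0.001 0.001
-0.003 0.0 -0.0 -0.044 0.001 0.001
-0.003 0.0 -0.0 -0.044 0.001 0.001
-0.003 0.0 -0.0 -0.044 0.001 0.001
total tool shift [-0.5667  0.0111  0.0084]
```

View pics/n_w.png

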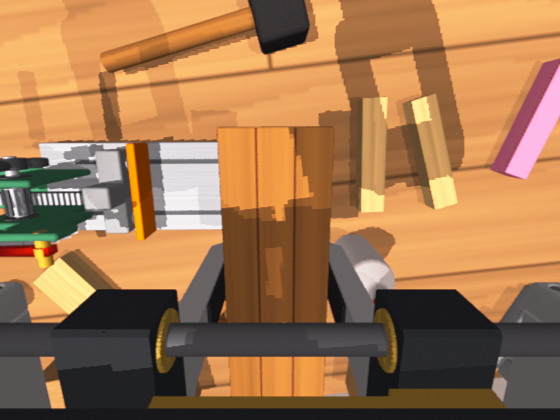

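View pics/n_t.png

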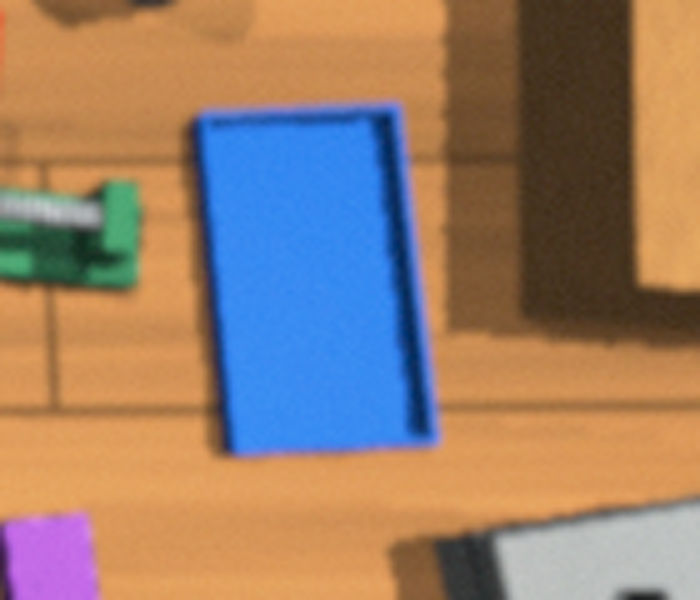

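```bash
python3 - <<'E'
from h import *
Q=[ray("top",360+u/5,170+v/5,.024) for u,v in [(197,110),(402,105),(438,440),(230,452)]]
print(np.round(Q,3),np.mean(Q,0)); 
for a,b in [(3,0),(2,1)]:
    d=Q[b]-Q[a]; print(np.arctan2(d[1],d[0]),np.linalg.norm(d))
E
```

```text
[[ 0.609 -0.354  0.024]
 [ 0.611 -0.487  0.024]
 [ 0.395 -0.493  0.024]
 [ 0.389 -0.361  0.024]] [ 0.5011455  -0.42369881  0.024     ]
0.03268627333122222 0.2199847069603647
0.02595086184379288 0.21606127722695112
```

>>> arm_command --series "-0.005 0 0 -0.044 -0.002 0.001 0.04; -0.005 0 0 -0.044 -0.002 0.001 0.04; -0.005 0 0 -0.044 -0.002 0.001 0.04; -0.005 0 0 -0.044 -0.002 0.001 0.04; -0.005 0 0 -0.044 -0.002 0.001 0.04; -0.005 0 0 -0.044 0 0.001 0.04; 0 0 0 -0.044 0 0.001 0.04; 0 0 0 -0.044 0 0.001 0.04; 0 0 0 -0.044 0 0.001 0.04; 0 0 0 -0.044 0 0.001 0.04; 0 0 0 -0.044 0 0.001 0.04; 0 0 0 -0.044 0 0.001 0.04"

```text
time: 19.7
tool_pos: [0.4897, -0.3859, 0.2179]
ee_rot: [-1.494, -0.028, 1.471]
wrist_force: [0.3, 0.9, -1.6]
width: 0.0518
```

```bash
python3 - <<'E'
from h import *
st(); cv2.imwrite("pics/o_w.png",robot.snapshot("wrist"))
E
```

```text
t 19.7 tcp [ 0.4897 -0.3859  0.2179] rpy [-1.494 -0.028  1.471] F [ 0.3  0.9 -1.6] w 0.0518 q [-0.74  0.32  1.08 -0.02  1.82 -2.22]
```

View pics/o_w.png

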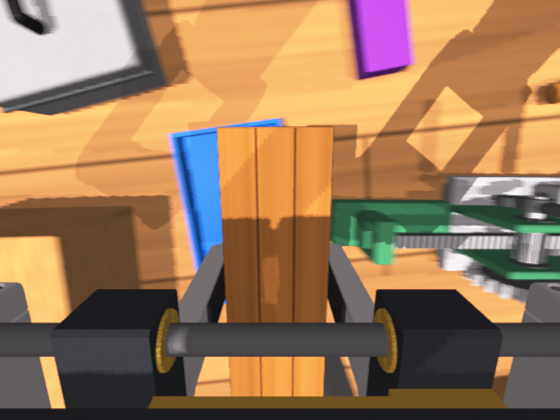

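```bash
python3 - <<'E'
from h import *
plan([.501,-.424,.10],Rdown(1.56),grasp=False)
E
```

```text
from [ 0.487  -0.3932  0.215 ] to [ 0.501 -0.424  0.1  ] dist 0.1199 n 3 rv [-0.079 -0.095  0.027]
-0.026 -0.032 0.009 -0.011 0.038 -0.009
-0.026 -0.032 0.009 -0.011 0.038 -0.007
-0.026 -0.032 0.009 -0.01 0.038 -0.006
total tool shift [-0.0318  0.1125 -0.0264]
```

>>> arm_command --series "-0.026 -0.032 0.009 -0.011 0.02 -0.009 0.04; -0.026 -0.032 0.009 -0.011 0.03 -0.007 0.04; -0.026 -0.032 0.009 -0.01 0.03 -0.006 0.04; 0 0 0 0 0.02 0 0.04; 0 0 0 0 0 0 0.04"

```text
time: 20.25
tool_pos: [0.4948, -0.4224, 0.0884]
ee_rot: [-1.552, -0.023, 1.557]
wrist_force: [-0.4, -0.3, -2.2]
width: 0.052
```

```bash
python3 - <<'E'
from h import *
st(); im=robot.snapshot("wrist"); cv2.imwrite("pics/p_w.png",im)
plan([.501,-.424,.008],Rdown(1.56),grasp=False)
E
```

```text
t 20.25 tcp [ 0.4948 -0.4224  0.0884] rpy [-1.552 -0.023  1.557] F [-0.4 -0.3 -2.2] w 0.052 q [-0.8   0.38  1.25  0.    1.54 -2.35]
from [ 0.4952 -0.4228  0.0896] to [ 0.501 -0.424  0.008] dist 0.0819 n 2 rv [-0.018 -0.003  0.022]
-0.009 -0.001 0.011 -0.001 0.041 -0.004
-0.009 -0.001 0.011 -0.001 0.041 -0.003
total tool shift [-0.003   0.0815 -0.0073]
```

View pics/p_w.png

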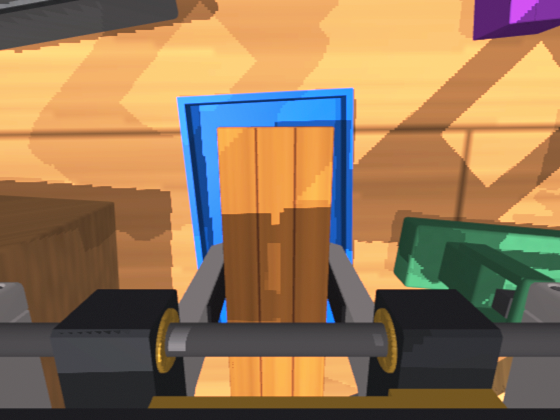

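>>> arm_command --series "-0.009 -0.001 0.011 -0.001 0.035 -0.004 0.04; -0.009 -0.001 0.011 -0.001 0.03 -0.003 0.04; 0 0 0 0 0.008 0 0.04; 0 0 0 0 0.004 0 0.04; 0 0 0 0 0 0 0.04"

```text
time: 20.8
tool_pos: [0.5035, -0.4234, 0.0137]
ee_rot: [-1.574, 0.003, 1.561]
wrist_force: [-0.3, 0.4, -1.3]
width: 0.052
```

>>> arm_command --series "0 0 0 0 0.004 0 0.04; 0 0 0 0 0.002 0 0.04; 0 0 0 0 0 0 0.04"

```text
time: 21.1
tool_pos: [0.5058, -0.4256, 0.0124]
ee_rot: [-1.58, 0.008, 1.561]
wrist_force: [-0.3, -0.3, -1.2]
width: 0.0516
```

>>> arm_command --series "0.005 0 0 0 0.007 0 0.04; 0 0 0 0 0.004 0 0.04; 0 0 0 0 0 0 0.04"

```text
time: 21.4
tool_pos: [0.5074, -0.4275, 0.0093]
ee_rot: [-1.579, 0.013, 1.56]
wrist_force: [0.2, 0.4, -2.0]
width: 0.0515
```

>>> arm_command --series "0 0 0 0 0.007 0 0.04; 0 0 0 0 0 0 0.04"

```text
time: 21.6
tool_pos: [0.5091, -0.4292, 0.009]
ee_rot: [-1.583, 0.017, 1.56]
wrist_force: [0.5, 0.3, -3.1]
width: 0.0519
```

>>> arm_command --series "0 0 0 0 0 0 0.07; 0 0 0 0 0 0 0.07; 0 0 0 0 0 0 0.07; 0 0 0 0 -0.03 0 0.07; 0 0 0 0 -0.045 0 0.07; 0 0 0 0 -0.045 0 0.07; 0 0 0 0 -0.045 0 0.094; 0 0 0 0 -0.04 0 0.094"

```text
time: 22.4
tool_pos: [0.5032, -0.4225, 0.2041]
ee_rot: [-1.565, -0.001, 1.56]
wrist_force: [0.8, -0.6, 1.1]
width: 0.0827
```

```bash
python3 - <<'E'
from h import *
st(); im=robot.snapshot("wrist"); cv2.imwrite("pics/q_w.png",im)
E
```

```text
t 22.4 tcp [ 0.5032 -0.4225  0.2041] rpy [-1.565e+00 -1.000e-03  1.560e+00] F [ 0.8 -0.6  1.1] w 0.0827 q [-0.78  0.33  1.08 -0.    1.73 -2.34]
```

View pics/q_w.png

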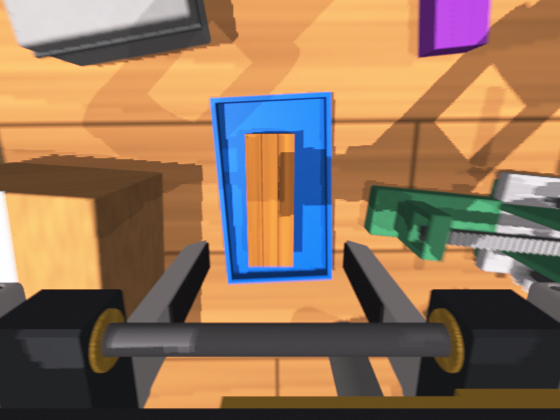

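>>> arm_command --series "0 0 0 0.02 -0.045 0 0.094; 0 0 0 0.03 -0.04 0.001 0.094; 0 0.015 0 0.045 -0.01 -0.005 0.094; 0 0.015 0 0.048 -0.003 -0.005 0.094; 0 0.015 0 0.048 -0.002 -0.005 0.094; 0 0.015 0 0.048 -0.002 -0.005 0.094; 0 0.015 0 0.048 -0.002 -0.005 0.094; 0 0.015 0 0.048 -0.002 -0.005 0.094; 0 0 0 0.048 -0.002 -0.005 0.094; 0 0 0 0.048 -0.002 -0.005 0.094; 0 0 0 0.048 -0.002 -0.005 0.094; 0 0 0 0.048 -0.002 -0.005 0.094"

```text
time: 23.65
tool_pos: [0.5941, 0.1051, 0.3125]
ee_rot: [-1.577, 0.011, 1.452]
wrist_force: [0.2, -0.7, 1.1]
width: 0.0942
```

```bash
python3 - <<'E'
from h import *
st(); plan([.55,.27,.30],Rdown(np.pi/2+YAW))
E
```

```text
t 23.65 tcp [0.5941 0.1051 0.3125] rpy [-1.577  0.011  1.452] F [ 0.2 -0.7  1.1] w 0.0942 q [ 0.09  0.21  1.02 -0.01  1.91 -1.37]
from [0.5941 0.1051 0.3125] to [0.55   0.27   0.2812] dist 0.1735 n 4 rv [ 0.006 -0.004 -0.011]
0.002 -0.001 -0.003 0.04 0.007 0.016
0.002 -0.001 -0.003 0.04 0.007 0.016
0.002 -0.001 -0.003 0.04 0.008 0.016
0.002 -0.001 -0.003 0.04 0.008 0.016
total tool shift [0.1588 0.0292 0.0635]
```

>>> arm_command --series "0.002 -0.001 -0.003 0.043 0.004 0.018 0.094; 0.002 -0.001 -0.003 0.043 0.004 0.018 0.094; 0.002 -0.001 -0.003 0.043 0.004 0.018 0.094; 0.002 -0.001 -0.003 0.035 0.004 0.018 0.094; 0 0 0 0 0 0 0.094"

```text
time: 24.15
tool_pos: [0.5398, 0.2896, 0.287]
ee_rot: [-1.562, -0.0, 1.464]
wrist_force: [0.6, 0.9, -0.4]
width: 0.0937
```

```bash
python3 - <<'E'
from h import *
im=robot.snapshot("wrist"); st(); overlay(im,"wrist","pics/r_w.png",None,1.4)
cv2.imwrite("pics/r_raw.png",im)
for r in robot.spot_in("wrist","blank1_centre")[:5]:
        P=w("wrist",r["centre"]); print(round(r["score"],2),P.round(3),proj("wrist",P).round(0)*1.4)
np.save("E_r.npy",robot.camera_params("wrist")["extrinsics"])
E
```

```text
t 24.2 tcp [0.5407 0.2876 0.287 ] rpy [-1.563e+00  1.000e-03  1.462e+00] F [ 0.7 -0.2 -0.3] w 0.0941 q [ 0.39  0.24  1.04  0.    1.87 -1.07]
0.57 [0.549 0.354 0.04 ] [456.4 259. ]
```

View pics/r_w.png

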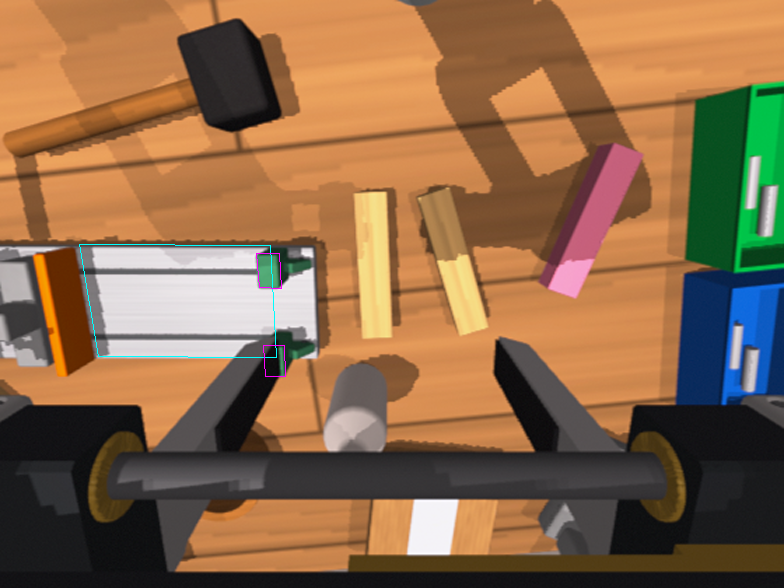

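```bash
python3 - <<'E'
from h import *
for q in [[(355,193),(387,191),(391,337),(362,339)],[(418,195),(446,187),(487,325),(460,335)]]:
    Q=[ray("wrist",u/1.4,v/1.4,.032) for u,v in q]; c=np.mean(Q,0); d=(Q[3]+Q[2]-Q[0]-Q[1])/2
    print(c.round(4),"len",np.linalg.norm(d).round(4),"wid",np.linalg.norm(Q[1]-Q[0]).round(4),"axis yaw",np.arctan2(d[1],d[0]).round(4))
E
```

```text
[0.5509 0.2721 0.032 ] len 0.1495 wid 0.031 axis yaw -0.0804
[0.5548 0.3523 0.032 ] len 0.1491 wid 0.0278 axis yaw 0.2114
```

```bash
python3 - <<'E'
from h import *
plan([.551,.272,.08],Rdown(1.49),grasp=False)
E
```

```text
from [0.5415 0.2859 0.2876] to [0.551 0.272 0.08 ] dist 0.2083 n 5 rv [-0.007 -0.03  -0.001]
-0.001 -0.006 -0.0 -0.002 0.042 -0.002
-0.001 -0.006 -0.0 -0.003 0.042 -0.002
-0.001 -0.006 -0.0 -0.003 0.042 -0.002
-0.001 -0.006 -0.0 -0.003 0.042 -0.002
-0.001 -0.006 -0.0 -0.003 0.042 -0.002
total tool shift [-0.0125  0.2075 -0.0124]
```

>>> arm_command --series "0 -0.006 0 -0.002 0.042 -0.002 0.054; 0 -0.006 0 -0.003 0.042 -0.002 0.054; 0 -0.006 0 -0.003 0.042 -0.002 0.054; 0 -0.006 0 -0.003 0.042 -0.002 0.054; 0 0 0 0 0.02 0 0.054; 0 0 0 0 0 0 0.054"

```text
time: 24.85
tool_pos: [0.5546, 0.264, 0.0961]
ee_rot: [-1.574, 0.001, 1.472]
wrist_force: [-0.6, -0.7, 0.4]
width: 0.0548
```

```bash
python3 - <<'E'
from h import *
im=robot.snapshot("wrist"); cv2.imwrite("pics/s_w.png",im)
st(); plan([.551,.272,.006],Rdown(1.49),grasp=False)
E
```

```text
t 24.9 tcp [0.5554 0.2642 0.0977] rpy [-1.576e+00  1.000e-03  1.472e+00] F [-0.7 -0.4 -0.4] w 0.0538 q [ 0.35  0.27  1.37 -0.    1.49 -1.12]
from [0.5554 0.2642 0.0977] to [0.551 0.272 0.006] dist 0.0921 n 3 rv [ 0.005 -0.018 -0.001]
0.002 -0.006 -0.0 0.002 0.031 0.002
0.002 -0.006 -0.0 0.002 0.031 0.002
0.002 -0.006 -0.0 0.002 0.031 0.002
total tool shift [0.0074 0.0916 0.0056]
```

View pics/s_w.png

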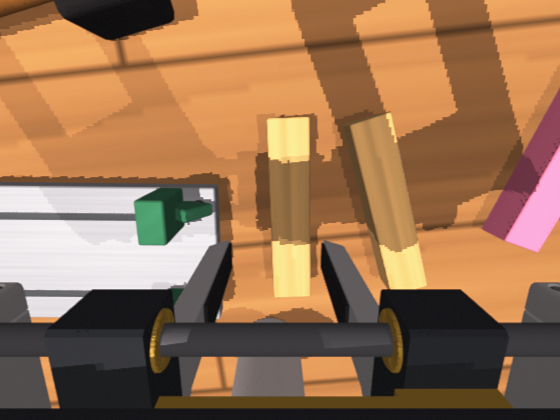

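>>> arm_command --series "0.002 -0.006 0 0.003 0.031 0.003 0.054; 0.002 -0.006 0 0.002 0.031 0.003 0.054; 0.002 -0.006 0 0.002 0.022 0.003 0.054; 0 0 0 0 0.006 0 0.054; 0 0 0 0 0 0 0.054"

```text
time: 25.4
tool_pos: [0.5586, 0.2707, 0.0184]
ee_rot: [-1.591, -0.008, 1.484]
wrist_force: [0.6, 0.4, 0.6]
width: 0.0539
```

```bash
python3 - <<'E'
from h import *
st(); plan([.551,.272,.006],Rdown(1.49),grasp=False)
E
```

```text
t 25.4 tcp [0.5586 0.2707 0.0184] rpy [-1.591 -0.008  1.484] F [0.6 0.4 0.6] w 0.0539 q [ 0.36  0.33  1.46 -0.    1.33 -1.12]
from [0.5586 0.2707 0.0184] to [0.551 0.272 0.006] dist 0.0146 n 1 rv [ 0.02  -0.006  0.008]
0.02 -0.006 0.008 0.001 0.012 0.008
total tool shift [0.0005 0.0122 0.008 ]
```

>>> arm_command --series "0.02 -0.006 0.008 0.001 0.014 0.008 0.054; 0 0 0 0 0.003 0.001 0.054; 0 0 0 0 0 0 0.054"

```text
time: 25.7
tool_pos: [0.5535, 0.2734, 0.0056]
ee_rot: [-1.578, -0.003, 1.489]
wrist_force: [-0.1, -0.1, 0.1]
width: 0.0537
```

>>> arm_command --series "0 0 0 0 0 0 0.02; 0 0 0 0 0 0 0.02; 0 0 0 0 0 0 0.02; 0 0 0 0 0 0 0.02; 0 0 0 0 -0.03 0 0.02; 0 0 0 0 -0.04 0 0.02; 0 0 0 0 -0.04 0 0.02; 0 0 0 0 -0.04 0 0.02; 0 0 0 0 0 0 0.02"

```text
time: 26.6
tool_pos: [0.5507, 0.2724, 0.1586]
ee_rot: [-1.573, -0.0, 1.489]
wrist_force: [0.3, 0.9, -0.6]
width: 0.0315
```

```bash
python3 - <<'E'
from h import *
im=robot.snapshot("wrist"); cv2.imwrite("pics/t_w.png",im)
st(); plan(cl(0,80,170),Rdown(np.pi/2+YAW),grasp=False)
E
```

```text
t 26.65 tcp [0.5492 0.2718 0.155 ] rpy [-1.568  0.002  1.489] F [-0.3 -0.3 -1.9] w 0.0318 q [ 0.37  0.24  1.29 -0.    1.61 -1.12]
from [0.5492 0.2718 0.155 ] to [0.5734 0.1462 0.17  ] dist 0.1288 n 3 rv [-0.003  0.033 -0.002]
-0.001 0.011 -0.001 -0.041 -0.005 -0.011
-0.001 0.011 -0.001 -0.041 -0.005 -0.012
-0.001 0.011 -0.001 -0.041 -0.005 -0.012
total tool shift [-0.1233 -0.0148 -0.0342]
```

View pics/t_w.png

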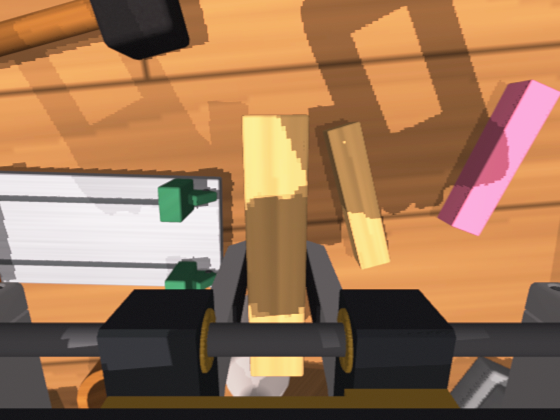

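```bash
cat >> h.py <<'E'
def heldoff(ends,top_above_tcp):
    o=robot.get_obs(); p=o["tool_pos"]
    for u,v in ends:
        P=ray("wrist",u,v,p[2]+top_above_tcp); print("end in tool axes",Rt().inv().apply(P-p).round(4))
E
python3 - <<'E'
from h import *
heldoff([(275,115),(276,377)],.0264)
E
```

```text
end in tool axes [-0.0004 -0.0262  0.081 ]
end in tool axes [ 0.0002 -0.0266 -0.0666]
```

>>> arm_command --series "-0.001 0.012 -0.001 -0.043 -0.012 -0.012 0.02; -0.001 0.012 -0.001 -0.043 -0.008 -0.012 0.02; -0.001 0.011 -0.001 -0.041 -0.005 -0.012 0.02; 0 0 0 0 0 0 0.02"

```text
time: 27.05
tool_pos: [0.5703, 0.1391, 0.1712]
ee_rot: [-1.558, 0.004, 1.458]
wrist_force: [-1.2, 0.2, -0.9]
width: 0.0318
```

```bash
python3 - <<'E'
from h import *
im=robot.snapshot("wrist"); overlay(im,"wrist","pics/u_w.png",None,1.4)
st(); plan(cl(0,83,70),Rdown(np.pi/2+YAW),grasp=False)
E
```

```text
t 27.1 tcp [0.5693 0.1414 0.1702] rpy [-1.556  0.002  1.46 ] F [-0.3  1.4 -0.6] w 0.0316 q [ 0.15  0.19  1.33  0.    1.64 -1.31]
from [0.5693 0.1414 0.1702] to [0.5737 0.1492 0.07  ] dist 0.1006 n 3 rv [-0.015  0.004 -0.002]
-0.005 0.001 -0.001 0.003 0.033 -0.002
-0.005 0.001 -0.001 0.003 0.033 -0.002
-0.005 0.001 -0.001 0.003 0.033 -0.001
total tool shift [ 0.0084  0.1002 -0.0051]
```

View pics/u_w.png

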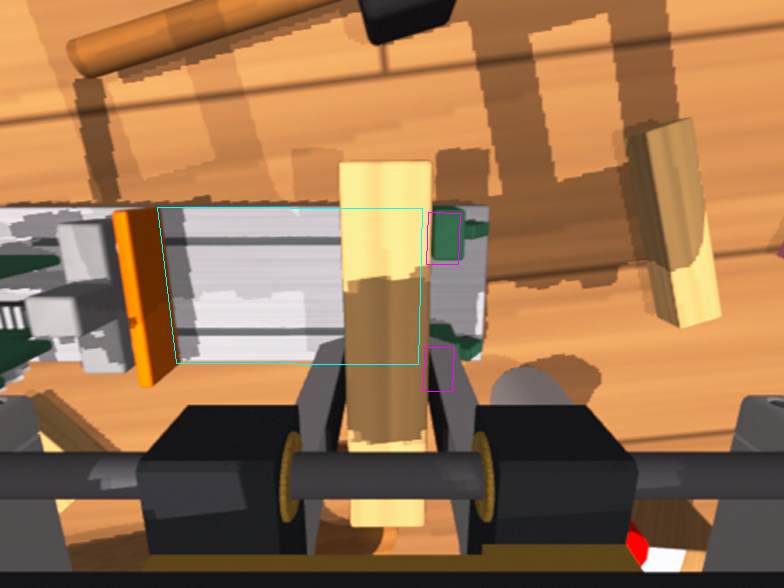

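>>> arm_command --series "-0.005 0.001 -0.001 0.003 0.033 -0.006 0.02; -0.005 0.001 -0.001 0.003 0.033 -0.005 0.02; -0.005 0.001 -0.001 0.002 0.028 -0.004 0.02; 0 0 0 0 0 0 0.02"

```text
time: 27.5
tool_pos: [0.5806, 0.1503, 0.067]
ee_rot: [-1.562, -0.001, 1.458]
wrist_force: [-1.3, -0.5, -2.5]
width: 0.0317
```

```bash
python3 - <<'E'
from h import *
st(); plan(cl(5,81.5,37),Rdown(np.pi/2+YAW),grasp=False)
E
```

```text
t 27.5 tcp [0.5806 0.1503 0.067 ] rpy [-1.562e+00 -1.000e-03  1.458e+00] F [-1.3 -0.5 -2.5] w 0.0317 q [ 0.16  0.27  1.44  0.    1.44 -1.3 ]
from [0.5806 0.1503 0.067 ] to [0.5785 0.1471 0.037 ] dist 0.0302 n 1 rv [-0.009  0.002  0.001]
-0.009 0.002 0.001 -0.003 0.03 0.001
total tool shift [-0.0034  0.03    0.0014]
```

>>> arm_command --series "-0.005 0.001 0 -0.003 0.017 0 0.02; -0.004 0.001 0 -0.001 0.012 0.001 0.02; 0 0 0 0 0 0 0.02"

```text
time: 27.8
tool_pos: [0.5776, 0.1492, 0.0369]
ee_rot: [-1.569, -0.001, 1.46]
wrist_force: [0.2, 0.7, -0.9]
width: 0.0316
```

```bash
python3 - <<'E'
from h import *
st(); plan(cl(5,81.5,37),Rdown(np.pi/2+YAW),grasp=False)
E
```

```text
t 27.8 tcp [0.5776 0.1492 0.0369] rpy [-1.569e+00 -1.000e-03  1.460e+00] F [ 0.2  0.7 -0.9] w 0.0316 q [ 0.16  0.28  1.49  0.    1.38 -1.3 ]
from [0.5776 0.1492 0.0369] to [0.5785 0.1471 0.037 ] dist 0.0023 n 1 rv [-0.002  0.004  0.001]
-0.002 0.004 0.001 -0.002 -0.0 -0.001
total tool shift [-0.002  -0.0001 -0.0011]
```

Release, rise, look.

>>> arm_command --series "0 0 0 0 0.001 0 0.02; 0 0 0 0 0 0 0.06; 0 0 0 0 0 0 0.06; 0 0 0 0 0 0 0.06; 0 0 0 0 -0.04 0 0.06; 0 0 0 0 -0.045 0 0.06; 0 0 0 0 -0.045 0 0.06; 0 0 0 0 0 0 0.06"

```text
time: 28.6
tool_pos: [0.578, 0.1504, 0.1731]
ee_rot: [-1.571, -0.003, 1.461]
wrist_force: [1.1, 1.0, 0.8]
width: 0.06
```

```bash
python3 - <<'E'
from h import *
im=robot.snapshot("wrist"); st(); overlay(im,"wrist","pics/v_w.png",None,1.4,[(-75,75,68,100,62,(0,0,255))])
E
```

```text
t 28.65 tcp [0.5766 0.1501 0.1695] rpy [-1.566 -0.002  1.461] F [ 0.7 -0.  -0.4] w 0.0603 q [ 0.16  0.2   1.31  0.    1.63 -1.3 ]
```

View pics/v_w.png

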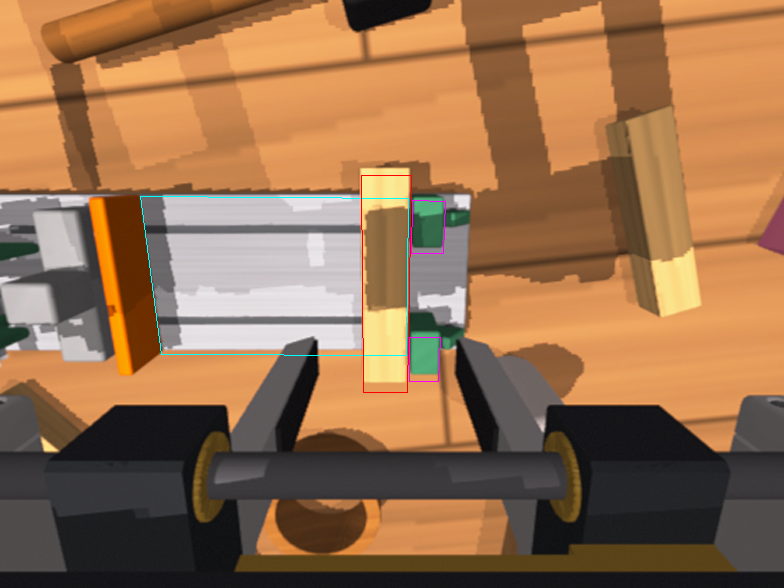

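```bash
python3 - <<'E'
from h import *
plan([.553,.350,.20],Rdown(1.782),grasp=False)
E
```

```text
from [0.5766 0.1501 0.1695] to [0.553 0.35  0.2  ] dist 0.2035 n 5 rv [-0.005 -0.321  0.003]
-0.001 -0.064 0.001 0.039 -0.006 0.009
-0.001 -0.064 0.001 0.04 -0.006 0.007
-0.001 -0.064 0.001 0.04 -0.006 0.004
-0.001 -0.064 0.001 0.04 -0.006 0.001
-0.001 -0.064 0.001 0.04 -0.006 -0.001
total tool shift [ 0.1961 -0.0299  0.0455]
```

>>> arm_command --series "0 -0.068 0 0.04 -0.012 0.01 0.06; 0 -0.068 0 0.043 -0.012 0.008 0.06; 0 -0.068 0 0.043 -0.012 0.005 0.06; 0 -0.068 0 0.043 -0.012 0.002 0.06; 0 -0.068 0 0.043 -0.012 -0.001 0.06; 0 0 0 0 0 0 0.06"

```text
time: 29.25
tool_pos: [0.5438, 0.3667, 0.2225]
ee_rot: [-1.554, -0.002, 1.808]
wrist_force: [-0.6, -0.8, -0.3]
width: 0.0599
```

```bash
python3 - <<'E'
from h import *
im=robot.snapshot("wrist"); st(); overlay(im,"wrist","pics/x_w.png",None,1.4)
for r in robot.spot_in("wrist","blank1_centre")[:5]:
        P=w("wrist",r["centre"]); print(round(r["score"],2),P.round(3),proj("wrist",P).round(0)*1.4)
E
```

```text
t 29.3 tcp [0.5442 0.364  0.2212] rpy [-1.552  0.     1.805] F [ 0.9 -0.7 -0.8] w 0.0597 q [ 0.5   0.34  1.04  0.    1.78 -1.3 ]
0.78 [0.546 0.352 0.035] [373.8 271.6]
```

View pics/x_w.png

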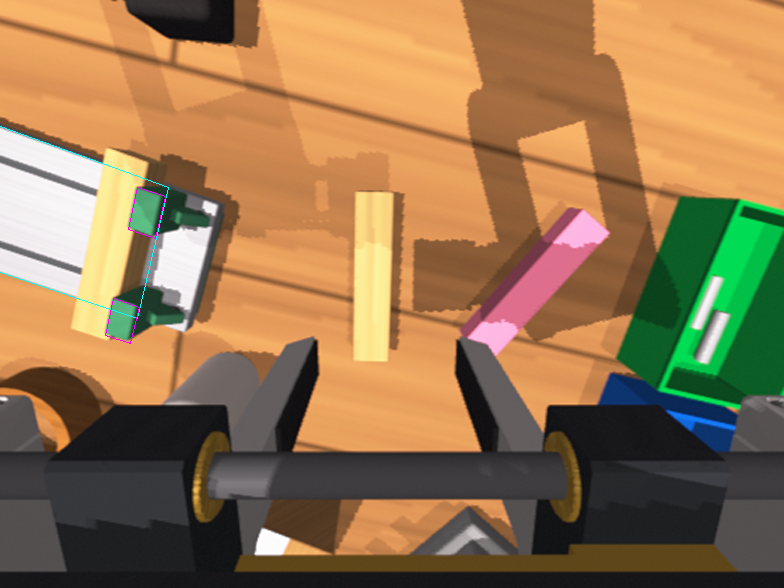

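```bash
python3 - <<'E'
from h import *
q=[(356,191),(393,191),(389,361),(354,361)]
Q=[ray("wrist",u/1.4,v/1.4,.032) for u,v in q]; c=np.mean(Q,0); d=(Q[3]+Q[2]-Q[0]-Q[1])/2
print(c.round(4),"len",np.linalg.norm(d).round(4),np.arctan2(d[1],d[0]).round(4))
plan([c[0],c[1],.07],Rdown(np.pi/2+np.arctan2(d[1],d[0])),grasp=False)
E
```

```text
[0.553  0.3521 0.032 ] len 0.149 0.208
from [0.5447 0.3621 0.2208] to [0.553  0.3521 0.07  ] dist 0.1514 n 4 rv [-0.019  0.024 -0.002]
-0.005 0.006 -0.0 -0.003 0.038 -0.002
-0.005 0.006 -0.0 -0.003 0.038 -0.002
-0.005 0.006 -0.0 -0.003 0.038 -0.002
-0.005 0.006 -0.0 -0.003 0.038 -0.002
total tool shift [-0.0114  0.1507 -0.0088]
```

>>> arm_command --series "-0.005 0.006 0 -0.003 0.038 -0.001 0.054; -0.005 0.006 0 -0.003 0.038 -0.001 0.054; -0.005 0.006 0 -0.003 0.038 -0.001 0.054; -0.005 0.006 0 -0.002 0.03 -0.001 0.054; 0 0 0 0 0 0 0.054"

```text
time: 29.85
tool_pos: [0.5501, 0.3413, 0.0679]
ee_rot: [-1.568, 0.007, 1.766]
wrist_force: [-1.4, 0.0, -0.1]
width: 0.054
```

```bash
python3 - <<'E'
from h import *
st(); plan([.549,.352,.006],Rdown(1.779),grasp=False)
im=robot.snapshot("wrist");cv2.imwrite("pics/y_w.png",im)
E
```

```text
t 29.85 tcp [0.5501 0.3413 0.0679] rpy [-1.568  0.007  1.766] F [-1.4  0.  -0.1] w 0.054 q [ 0.47  0.37  1.31 -0.01  1.47 -1.29]
from [0.5501 0.3413 0.0679] to [0.549 0.352 0.006] dist 0.0628 n 2 rv [-0.003 -0.013 -0.007]
-0.002 -0.007 -0.003 0.006 0.031 -0.001
-0.002 -0.007 -0.003 0.005 0.031 -0.001
total tool shift [ 0.0111  0.0618 -0.0012]
```

View pics/y_w.png

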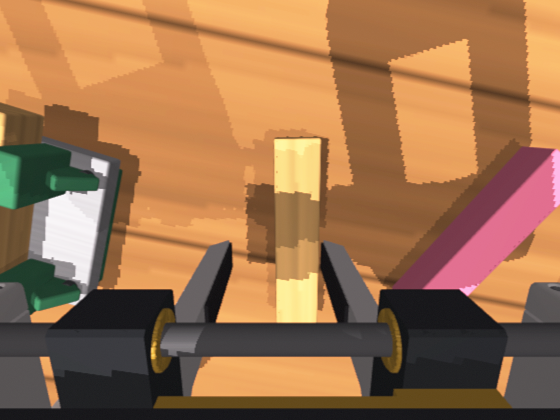

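>>> arm_command --series "-0.002 -0.007 -0.003 0.011 0.005 -0.001 0.054; -0.002 -0.007 -0.003 0.003 0.025 -0.001 0.054; 0 0 0 0.001 0.02 0 0.054; 0 0 0 0 0.01 0 0.054; 0 0 0 0 0 0 0.054"

```text
time: 30.4
tool_pos: [0.5577, 0.361, 0.0196]
ee_rot: [-1.593, -0.007, 1.778]
wrist_force: [-0.6, -1.2, -1.5]
width: 0.0539
```

```bash
python3 - <<'E'
from h import *
st(); plan([.549,.352,.006],Rdown(1.779),grasp=False)
E
```

```text
t 30.4 tcp [0.5577 0.361  0.0196] rpy [-1.593 -0.007  1.778] F [-0.6 -1.2 -1.5] w 0.0539 q [ 0.49  0.42  1.34  0.    1.36 -1.29]
from [0.5577 0.361  0.0196] to [0.549 0.352 0.006] dist 0.0185 n 1 rv [ 0.022 -0.001  0.007]
0.022 -0.001 0.007 -0.007 0.013 0.011
total tool shift [-0.0071  0.0133  0.0107]
```

>>> arm_command --series "0.022 -0.001 0.007 -0.007 0.012 0.011 0.054; 0 0 0 0 0.003 0.001 0.054; 0 0 0 0 0 0 0.054"

```text
time: 30.7
tool_pos: [0.5491, 0.3525, 0.0074]
ee_rot: [-1.575, -0.001, 1.779]
wrist_force: [-0.2, -0.4, -0.6]
width: 0.0539
```

>>> arm_command --series "0 0 0 0 0 0 0.02; 0 0 0 0 0 0 0.02; 0 0 0 0 0 0 0.02; 0 0 0 0 0 0 0.02; 0 0 0 0 -0.03 0 0.02; 0 0 0 0 -0.04 0 0.02; 0 0 0 0 -0.04 0 0.02; 0 0 0 0 -0.04 0 0.02; 0 0 0 0 -0.03 0 0.02; 0 0 0 0 0 0 0.02"

```text
time: 31.7
tool_pos: [0.5469, 0.3511, 0.1909]
ee_rot: [-1.569, 0.001, 1.779]
wrist_force: [0.0, -0.1, -0.7]
width: 0.0316
```

```bash
python3 - <<'E'
from h import *
im=robot.snapshot("wrist"); cv2.imwrite("pics/z_w.png",im)
st(); plan(cl(3,36,180),Rdown(np.pi/2+YAW),grasp=False)
E
```

```text
t 31.75 tcp [0.546  0.3507 0.188 ] rpy [-1.565  0.002  1.779] F [-0.5 -0.2 -1. ] w 0.0321 q [ 0.48  0.32  1.13 -0.    1.7  -1.3 ]
from [0.546  0.3507 0.188 ] to [0.5713 0.1021 0.18  ] dist 0.25 n 6 rv [-0.005  0.323 -0.003]
-0.001 0.054 -0.001 -0.041 0.001 0.004
-0.001 0.054 -0.001 -0.042 0.001 0.002
-0.001 0.054 -0.001 -0.042 0.001 -0.0
-0.001 0.054 -0.001 -0.042 0.001 -0.002
-0.001 0.054 -0.001 -0.041 0.001 -0.005
-0.001 0.054 -0.001 -0.041 0.001 -0.007
total tool shift [-0.2484  0.0087  0.0265]
```

View pics/z_w.png

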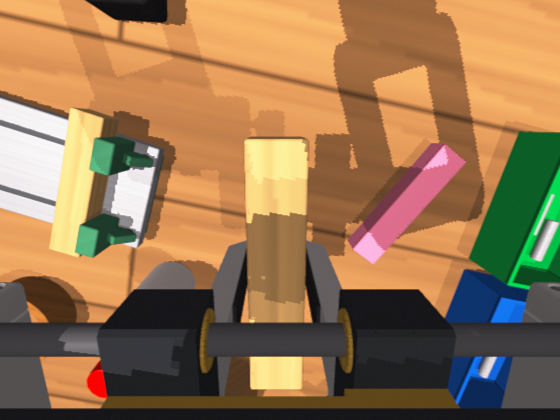

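```bash
python3 - <<'E'
from h import *
heldoff([(275,140),(276,390)],.0246)
E
```

```text
end in tool axes [-0.0005 -0.0242  0.0695]
end in tool axes [ 0.0001 -0.025  -0.0775]
```

>>> arm_command --series "-0.001 0.056 -0.001 -0.043 -0.006 0.004 0.02; -0.001 0.056 -0.001 -0.044 -0.004 0.002 0.02; -0.001 0.055 -0.001 -0.044 -0.003 0 0.02; -0.001 0.055 -0.001 -0.044 -0.002 -0.003 0.02; -0.001 0.055 -0.001 -0.043 -0.001 -0.006 0.02; -0.001 0.054 -0.001 -0.041 0.001 -0.007 0.02; 0 0 0 0 0 0 0.02"

```text
time: 32.45
tool_pos: [0.5659, 0.083, 0.1793]
ee_rot: [-1.539, 0.009, 1.44]
wrist_force: [-1.3, 0.7, 0.5]
width: 0.032
```

```bash
python3 - <<'E'
from h import *
im=robot.snapshot("wrist"); overlay(im,"wrist","pics/za_w.png",None,1.4)
st(); plan(cl(0,36,75),Rdown(np.pi/2+YAW),grasp=False)
E
```

```text
t 32.5 tcp [0.5654 0.0854 0.1789] rpy [-1.538  0.007  1.442] F [-0.3 -0.7 -2.1] w 0.0314 q [ 0.05  0.17  1.33 -0.    1.67 -1.39]
from [0.5654 0.0854 0.1789] to [0.5683 0.1025 0.075 ] dist 0.1053 n 3 rv [-0.033 -0.014 -0.006]
-0.011 -0.005 -0.002 0.006 0.035 -0.001
-0.011 -0.005 -0.002 0.006 0.035 -0.001
-0.011 -0.005 -0.002 0.006 0.035 -0.001
total tool shift [ 0.018   0.1037 -0.0041]
```

View pics/za_w.png

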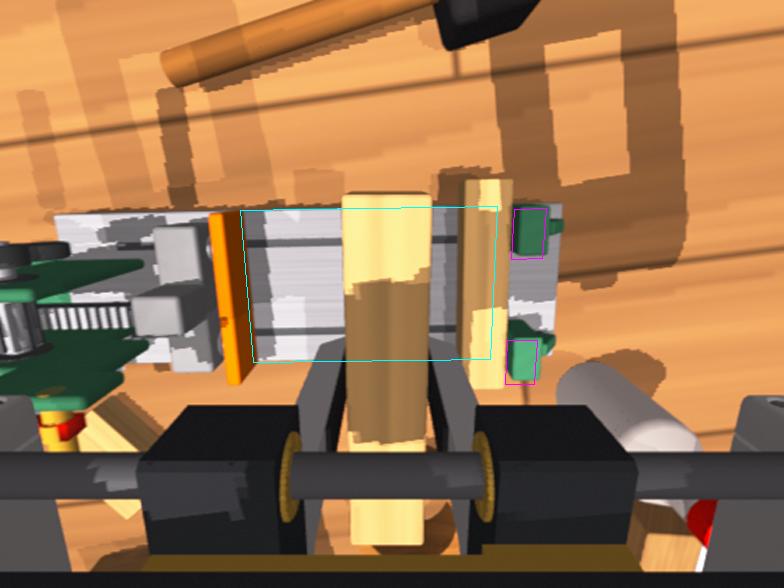

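>>> arm_command --series "-0.011 -0.005 -0.002 0.005 0.033 0.001 0.02; -0.011 -0.005 -0.002 0.005 0.033 0.001 0.02; -0.011 -0.005 -0.002 0.005 0.033 0.001 0.02; 0 0 0 0 0 0 0.02"

```text
time: 32.9
tool_pos: [0.5579, 0.1046, 0.07]
ee_rot: [-1.562, -0.001, 1.462]
wrist_force: [-0.3, -0.1, -1.6]
width: 0.0316
```

```bash
python3 - <<'E'
from h import *
st(); plan(cl(-4,31.5,38),Rdown(np.pi/2+YAW),grasp=False)
E
```

```text
t 32.9 tcp [0.5579 0.1046 0.07  ] rpy [-1.562e+00 -1.000e-03  1.462e+00] F [-0.3 -0.1 -1.6] w 0.0316 q [ 0.08  0.2   1.52  0.    1.43 -1.38]
from [0.5579 0.1046 0.07  ] to [0.5638 0.0985 0.038 ] dist 0.0331 n 1 rv [-0.009  0.006  0.001]
-0.009 0.006 0.001 -0.006 0.032 -0.007
total tool shift [-0.0055  0.0319 -0.0068]
```

>>> arm_command --series "-0.005 0.003 0 -0.004 0.016 -0.005 0.02; -0.004 0.003 0 -0.003 0.013 -0.003 0.02; 0 0 0 0 0.002 0 0.02; 0 0 0 0 0 0 0.02"

```text
time: 33.3
tool_pos: [0.5658, 0.0999, 0.0397]
ee_rot: [-1.572, -0.002, 1.461]
wrist_force: [-0.1, 0.7, -1.1]
width: 0.0318
```

```bash
python3 - <<'E'
from h import *
st(); plan(cl(-4,31.5,37.5),Rdown(np.pi/2+YAW),grasp=False)
E
```

```text
t 33.3 tcp [0.5658 0.0999 0.0397] rpy [-1.572 -0.002  1.461] F [-0.1  0.7 -1.1] w 0.0318 q [ 0.08  0.23  1.55  0.    1.37 -1.39]
from [0.5658 0.0999 0.0397] to [0.5638 0.0985 0.0375] dist 0.0033 n 1 rv [0.002 0.005 0.002]
0.002 0.005 0.002 -0.002 0.002 0.002
total tool shift [-0.0017  0.0022  0.0018]
```

>>> arm_command --series "0.002 0.004 0.001 -0.002 0.004 0.002 0.02; 0 0 0 0 0 0 0.02; 0 0 0 0 0 0 0.04; 0 0 0 0 0 0 0.04; 0 0 0 0 0 0 0.04; 0 0 0 0 -0.04 0 0.04; 0 0 0 0 -0.045 0 0.06; 0 0 0 0 -0.045 0 0.094; 0 0 0 0 0 0 0.094"

```text
time: 34.2
tool_pos: [0.5645, 0.0991, 0.1738]
ee_rot: [-1.574, -0.004, 1.457]
wrist_force: [0.1, -0.2, 0.5]
width: 0.0604
```

```bash
python3 - <<'E'
from h import *
im=robot.snapshot("wrist"); overlay(im,"wrist","pics/zb_w.png",None,1.4,[(-75,75,68,100,62,(0,0,255)),(-75,75,16,48,62,(0,0,255))])
st(); plan(cl(0,57,100),Rdown(np.pi/2+YAW),grasp=False)
E
```

```text
t 34.25 tcp [0.5629 0.099  0.1702] rpy [-1.568 -0.003  1.457] F [-0.1  0.7 -1.5] w 0.0645 q [ 0.07  0.15  1.38  0.    1.62 -1.38]
from [0.5629 0.099  0.1702] to [0.5707 0.1233 0.1   ] dist 0.0748 n 2 rv [-0.002  0.001  0.003]
-0.001 0.0 0.002 0.012 0.035 -0.003
-0.001 0.0 0.002 0.012 0.035 -0.003
total tool shift [ 0.0249  0.0703 -0.0052]
```

View pics/zb_w.png

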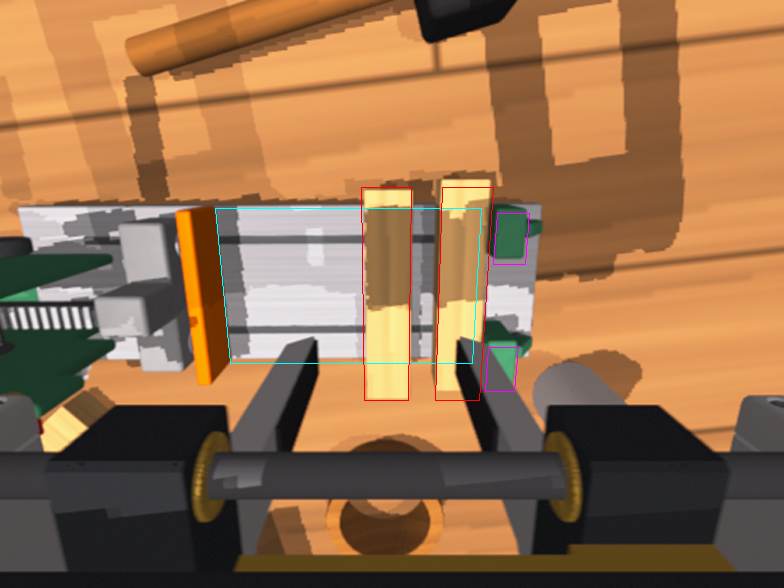

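```bash
sed -i 's/^C=np.array.*/C=np.array([0.562,0.0667]); YAW=-0.1148/' h.py; sed -i 's/; YAW=-0.1148; YAW/; YAW/' h.py; grep -n "^C=" h.py; python3 - <<'E'
from h import *
plan(cl(-103,-205,270),Rdown(np.pi/2+YAW))
E
```

```text
14:C=np.array([0.562,0.0667]); YAW=-0.1148
from [0.5629 0.099  0.1702] to [ 0.4362 -0.1252  0.2512] dist 0.2699 n 6 rv [-0.002  0.001  0.003]
-0.0 0.0 0.001 -0.039 -0.014 0.017
-0.0 0.0 0.001 -0.039 -0.014 0.017
-0.0 0.0 0.001 -0.039 -0.014 0.017
-0.0 0.0 0.001 -0.039 -0.014 0.017
-0.0 0.0 0.001 -0.04 -0.014 0.017
-0.0 0.0 0.001 -0.04 -0.014 0.017
total tool shift [-0.2368 -0.0815  0.1005]
```

>>> arm_command --series "0 0 0 -0.01 -0.04 0.01 0.06; 0 0 0 -0.03 -0.03 0.02 0.06; 0 0 0 -0.042 -0.02 0.019 0.06; 0 0 0 -0.042 -0.008 0.018 0.06; 0 0 0 -0.042 0 0.017 0.06; 0 0 0 -0.042 0 0.017 0.06; 0 0 0 -0.03 0 0.004 0.06; 0 0 0 0 0 0 0.06"

```text
time: 35.05
tool_pos: [0.4235, -0.1323, 0.2584]
ee_rot: [-1.546, -0.001, 1.46]
wrist_force: [-0.1, 0.9, 0.1]
width: 0.0601
```

```bash
python3 - <<'E'
from h import *
im=robot.snapshot("wrist"); overlay(im,"wrist","pics/zc_w.png",None,1.4,[(-135,-47,-216,-194,175,(0,0,255)),(-75,75,16,48,62,(0,0,255))])
st(); plan(cl(-103,-205,215),Rdown(np.pi/2+YAW))
E
```

```text
t 35.1 tcp [ 0.4238 -0.1309  0.2583] rpy [-1.546 -0.002  1.462] F [ 0.6 -0.3 -0.9] w 0.0599 q [-0.42 -0.14  1.49 -0.01  1.82 -1.89]
from [ 0.4238 -0.1309  0.2583] to [ 0.4362 -0.1252  0.1962] dist 0.0636 n 2 rv [-0.025  0.006  0.002]
-0.012 0.003 0.001 0.003 0.031 -0.007
-0.012 0.003 0.001 0.004 0.031 -0.006
total tool shift [ 0.0069  0.0618 -0.0132]
```

View pics/zc_w.png

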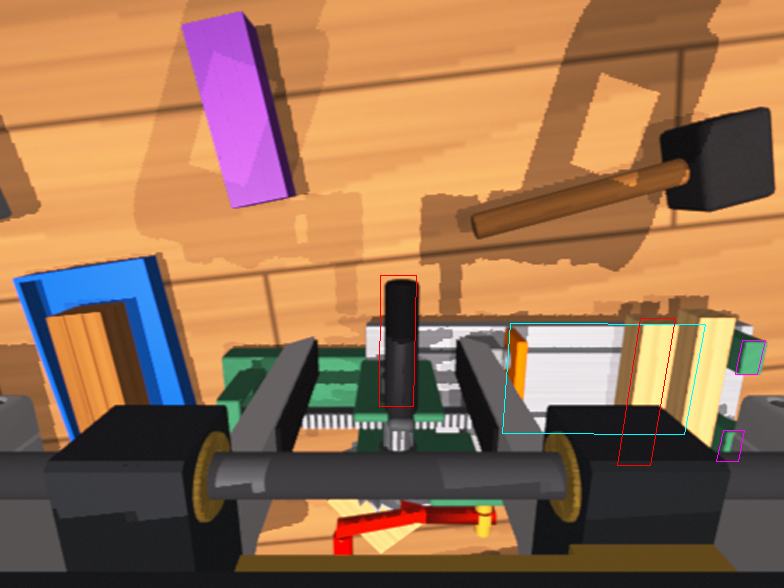

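>>> arm_command --series "-0.012 0.003 0.001 0.004 0.031 -0.007 0.06; -0.012 0.003 0.001 0.004 0.031 -0.006 0.06; 0 0 0 0.001 0.025 0 0.06; 0 0 0 0 0.01 0 0.06; 0 0 0 0 0 0 0.06"

```text
time: 35.6
tool_pos: [0.4373, -0.1176, 0.1541]
ee_rot: [-1.566, -0.005, 1.46]
wrist_force: [0.0, -0.1, 0.9]
width: 0.0599
```

```bash
python3 - <<'E'
from h import *
im=robot.snapshot("wrist"); overlay(im,"wrist","pics/zd_w.png",None,1.4,[(-135,-47,-216,-194,175,(0,0,255))])
st(); plan(cl(-103,-204,175),Rdown(np.pi/2+YAW))
E
```

```text
t 35.65 tcp [ 0.4377 -0.1178  0.1549] rpy [-1.567 -0.005  1.46 ] F [-0.5 -0.2 -0.3] w 0.0602 q [-0.39 -0.11  1.67  0.    1.59 -1.85]
from [ 0.4377 -0.1178  0.1549] to [ 0.4363 -0.1242  0.1562] dist 0.0067 n 1 rv [-0.004  0.004  0.005]
-0.004 0.004 0.005 -0.006 -0.001 0.001
total tool shift [-0.0065 -0.0013  0.0007]
```

View pics/zd_w.png

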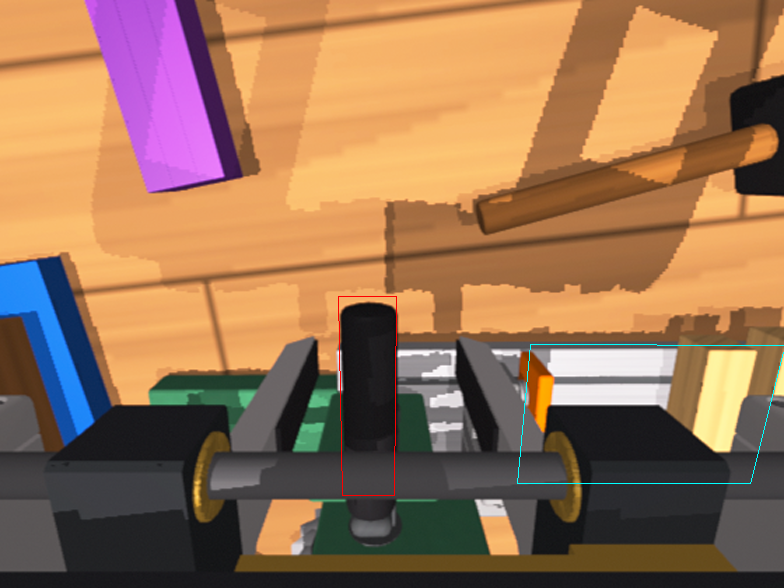

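>>> arm_command --series "-0.004 0.004 0.005 -0.006 -0.001 0.001 0.06; 0 0 0 0 0 0 0.04; 0 0 0 0 0 0 0.015; 0 0 0 0 0 0 0.015; 0 0 0 0 0 0 0.015; 0 0 0 0 0 0 0.015; 0 0 0 0 0 0 0.015; 0 0 0 0 0 0 0.015"

```text
time: 36.45
tool_pos: [0.4391, -0.1249, 0.1619]
ee_rot: [-1.582, 0.003, 1.456]
wrist_force: [0.5, 0.7, 0.1]
width: 0.0211
```

```bash
cat >> h.py <<'E'
AX=(-204.0,115.0)
def grasp_cl():
    o=robot.get_obs(); return tocl(o["tool_pos"]-robot.tcp_to_grasp*Rt().apply([0,1,0]))
def ang():
    g=grasp_cl(); dy,dz=g[1]-AX[0],g[2]-AX[1]; return np.arctan2(-dy,dz),np.hypot(dy,dz),g[0]
def arc(n,step,rad=60.,x=-103,lead=0.):
    st(); a,r,gx=ang(); print("angle",round(a,3),"r",round(r,1),"x",round(gx,1))
    k,s=np.cos(YAW),np.sin(YAW)
    R0=Rt(); p=np.array([gx,AX[0]-r*np.sin(a),AX[1]+r*np.cos(a)])
    rv=(R0.inv()*Rdown(np.pi/2+YAW)).as_rotvec(); print("rot err",rv.round(3))
    for i in range(1,n+1):
        f=min(1,i/3); b=a+step*i+lead; rr=r+(rad-r)*f
        q=np.array([gx+(x-gx)*f,AX[0]-rr*np.sin(b),AX[1]+rr*np.cos(b)])
        d=(q-p)/1e3; dw=np.array([k*d[0]-s*d[1],s*d[0]+k*d[1],d[2]])
        print(*R0.inv().apply(dw).round(4)); p=q
E
python3 - <<'E'
from h import *
arc(8,.2)
E
```

```text
t 36.45 tcp [ 0.4391 -0.1249  0.1619] rpy [-1.582  0.003  1.456] F [0.5 0.7 0.1] w 0.0211 q [-0.4  -0.12  1.66  0.    1.59 -1.86]
angle 0.006 r 65.7 x -100.3
rot err [ 0.011  0.    -0.003]
-0.0126 0.0033 0.0009
-0.0114 0.0056 0.001
-0.0097 0.0076 0.001
-0.0091 0.0078 0.0001
-0.0074 0.0094 0.0001
-0.0053 0.0107 0.0001
-0.0031 0.0116 0.0001
-0.0007 0.012 0.0001
```

```bash
cat >> h.py <<'E'
OFF=np.array([-0.4,5.7])
def ang():
    g=grasp_cl(); dy,dz=g[1]-OFF[0]-AX[0],g[2]-OFF[1]-AX[1]; return np.arctan2(-dy,dz),np.hypot(dy,dz),g[0]
E
python3 - <<'E'
from h import *
arc(8,.2,x=-100)
E
```

```text
t 36.45 tcp [ 0.4391 -0.1249  0.1619] rpy [-1.582  0.003  1.456] F [0.5 0.7 0.1] w 0.0211 q [-0.4  -0.12  1.66  0.    1.59 -1.86]
angle -0.001 r 60.0 x -100.3
rot err [ 0.011  0.    -0.003]
-0.0119 0.0012 -0.0001
-0.0114 0.0035 -0.0001
-0.0105 0.0058 -0.0
-0.0091 0.0077 0.0001
-0.0074 0.0094 0.0001
-0.0054 0.0107 0.0001
-0.0032 0.0115 0.0001
-0.0008 0.012 0.0001
```

>>> arm_command --series "0 0 0 -0.012 0.001 0 0.015; 0 0 0 -0.0115 0.0035 0 0.015; 0 0 0 -0.0105 0.006 0 0.015; 0 0 0 -0.009 0.008 0 0.015"

```text
time: 36.85
tool_pos: [0.4347, -0.1663, 0.1451]
ee_rot: [-1.583, -0.004, 1.461]
wrist_force: [-1.3, 2.8, 3.3]
width: 0.0207
```

```bash
python3 - <<'E'
from h import *
arc(10,.22,x=-100)
E
```

```text
t 36.85 tcp [ 0.4347 -0.1663  0.1451] rpy [-1.583 -0.004  1.461] F [-1.3  2.8  3.3] w 0.0207 q [-0.49 -0.09  1.67  0.01  1.55 -1.95]
angle 0.767 r 60.0 x -100.0
rot err [0.012 0.004 0.004]
-0.0085 0.0101 0.0002
-0.006 0.0117 0.0002
-0.0033 0.0127 0.0002
-0.0005 0.0132 0.0002
0.0024 0.013 0.0001
0.0052 0.0121 0.0001
0.0077 0.0107 0.0001
0.0098 0.0088 0.0001
0.0115 0.0064 0.0
0.0126 0.0037 -0.0
```

Tracks well. Continue.

>>> arm_command --series "0 0 0 -0.0085 0.01 0 0.015; 0 0 0 -0.006 0.0117 0 0.015; 0 0 0 -0.0033 0.0127 0 0.015; 0 0 0 -0.0005 0.0132 0 0.015; 0 0 0 0.0024 0.013 0 0.015; 0 0 0 0.0052 0.012 0 0.015"

```text
time: 37.45
tool_pos: [0.4338, -0.1749, 0.0682]
ee_rot: [-1.583, -0.018, 1.458]
wrist_force: [-2.6, 8.2, 13.3]
width: 0.0214
```

```bash
python3 - <<'E'
from h import *
arc(10,.22,x=-100)
E
```

```text
t 37.45 tcp [ 0.4338 -0.1749  0.0682] rpy [-1.583 -0.018  1.458] F [-2.6  8.2 13.3] w 0.0214 q [-0.52 -0.03  1.77  0.02  1.4  -1.98]
angle 2.158 r 60.8 x -99.9
rot err [0.012 0.002 0.018]
0.0086 0.0102 0.0001
0.0105 0.008 0.0001
0.012 0.0055 0.0001
0.0128 0.003 0.0
0.0132 0.0002 -0.0
0.0129 -0.0027 -0.0001
0.012 -0.0055 -0.0001
0.0105 -0.008 -0.0001
0.0085 -0.0101 -0.0001
0.0061 -0.0117 -0.0001
```

>>> arm_command --series "0 0 0 0.0095 0.009 0 0.015; 0 0 0 0.0108 0.0075 0 0.015; 0 0 0 0.012 0.005 0 0.015; 0 0 0 0.0128 0.0025 0 0.015; 0 0 0 0.0132 0 0 0.015; 0 0 0 0.0128 -0.003 0 0.015"

```text
time: 38.05
tool_pos: [0.4401, -0.1158, 0.0429]
ee_rot: [-1.582, 0.008, 1.453]
wrist_force: [3.0, -3.9, -8.4]
width: 0.0216
```

```bash
cat >> h.py <<'E'
def frc():
    o=robot.get_obs(); f=o["wrist_force"]; a,_,_=ang(); k,s=np.cos(YAW),np.sin(YAW)
    fy=-s*f[0]+k*f[1]; fz=f[2]; print("F resist",round(-(fy*-np.cos(a)+fz*-np.sin(a)),1),"F outward on tool",round(fy*-np.sin(a)+fz*np.cos(a),1))
E
python3 - <<'E'
from h import *
frc();arc(10,.22,x=-100,rad=60)
E
```

```text
F resist 4.8 F outward on tool 7.8
t 38.05 tcp [ 0.4401 -0.1158  0.0429] rpy [-1.582  0.008  1.453] F [ 3.  -3.9 -8.4] w 0.0216 q [-0.38 -0.04  1.83 -0.    1.34 -1.83]
angle -2.986 r 59.7 x -100.4
rot err [ 0.011 -0.003 -0.008]
0.0127 -0.0034 -0.0001
0.0116 -0.0061 -0.0002
0.01 -0.0085 -0.0002
0.0078 -0.0106 -0.0001
0.0053 -0.012 -0.0001
0.0026 -0.0129 -0.0001
-0.0003 -0.0132 -0.0001
-0.0032 -0.0128 -0.0001
-0.0059 -0.0118 -0.0001
-0.0083 -0.0102 -0.0001
```

>>> arm_command --series "0 0 0 0.0128 -0.003 0 0.015; 0 0 0 0.0118 -0.006 0 0.015; 0 0 0 0.0102 -0.0085 0 0.015; 0 0 0 0.008 -0.0106 0 0.015; 0 0 0 0.0055 -0.012 0 0.015; 0 0 0 0.0026 -0.0129 0 0.015; 0 0 0 -0.0003 -0.0132 0 0.015; 0 0 0 -0.0032 -0.0128 0 0.015"

```text
time: 38.85
tool_pos: [0.4452, -0.0685, 0.1212]
ee_rot: [-1.582, 0.018, 1.455]
wrist_force: [2.8, -5.2, -5.1]
width: 0.0212
```

```bash
python3 - <<'E'
from h import *
frc();arc(12,.22,x=-100,rad=60)
E
```

```text
F resist 3.3 F outward on tool -6.2
t 38.85 tcp [ 0.4452 -0.0685  0.1212] rpy [-1.582  0.018  1.455] F [ 2.8 -5.2 -5.1] w 0.0212 q [-0.27 -0.11  1.74 -0.02  1.5  -1.72]
angle -1.244 r 60.3 x -100.7
rot err [ 0.011 -0.001 -0.018]
-0.0059 -0.0118 -0.0004
-0.0083 -0.0103 -0.0004
-0.0103 -0.0082 -0.0003
-0.0118 -0.0058 -0.0001
-0.0128 -0.0031 -0.0001
-0.0132 -0.0002 -0.0
-0.0129 0.0027 0.0
-0.012 0.0054 0.0
-0.0105 0.0079 0.0001
-0.0086 0.01 0.0001
-0.0062 0.0116 0.0001
-0.0035 0.0127 0.0001
```

>>> arm_command --series "0 0 0 -0.0062 -0.0117 0 0.015; 0 0 0 -0.0085 -0.0102 0 0.015; 0 0 0 -0.0105 -0.0082 0 0.015; 0 0 0 -0.012 -0.0058 0 0.015; 0 0 0 -0.0128 -0.003 0 0.015; 0 0 0 -0.0132 0 0 0.015; 0 0 0 -0.0129 0.0027 0 0.015; 0 0 0 -0.012 0.0054 0 0.015; 0 0 0 -0.0105 0.008 0 0.015; 0 0 0 -0.0086 0.01 0 0.015"

```text
time: 39.85
tool_pos: [0.4343, -0.1696, 0.1414]
ee_rot: [-1.587, -0.015, 1.458]
wrist_force: [-0.5, 3.1, 5.3]
width: 0.021
```

```bash
python3 - <<'E'
from h import *
frc();arc(12,.22,x=-100,rad=60)
E
```

```text
F resist 5.9 F outward on tool 1.2
t 39.85 tcp [ 0.4343 -0.1696  0.1414] rpy [-1.587 -0.015  1.458] F [-0.5  3.1  5.3] w 0.021 q [-0.51 -0.09  1.67  0.02  1.55 -1.97]
angle 0.853 r 60.1 x -100.0
rot err [0.016 0.002 0.015]
-0.0077 0.0107 0.0002
-0.0051 0.0121 0.0002
-0.0024 0.013 0.0002
0.0005 0.0132 0.0002
0.0034 0.0127 0.0002
0.0061 0.0117 0.0002
0.0085 0.0101 0.0001
0.0105 0.008 0.0001
0.012 0.0055 0.0001
0.0129 0.0028 0.0
0.0132 -0.0001 -0.0
0.0128 -0.003 -0.0001
```

>>> arm_command --series "0 0 0 -0.0077 0.0105 0 0.015; 0 0 0 -0.0051 0.012 0 0.015; 0 0 0 -0.0022 0.0128 0 0.015; 0 0 0 0.0008 0.013 0 0.015; 0 0 0 0.0037 0.0125 0 0.015; 0 0 0 0.0064 0.0113 0 0.015; 0 0 0 0.0088 0.0097 0 0.015; 0 0 0 0.0106 0.0077 0 0.015; 0 0 0 0.012 0.0055 0 0.015; 0 0 0 0.0129 0.0028 0 0.015"

```text
time: 40.85
tool_pos: [0.4375, -0.1407, 0.0441]
ee_rot: [-1.586, 0.006, 1.453]
wrist_force: [1.3, -5.6, -2.4]
width: 0.0212
```

```bash
python3 - <<'E'
from h import *
frc();arc(12,.22,x=-100,rad=60)
im=robot.snapshot("top"); overlay(im,"top","pics/ze_t.png",(200,400,155,275),4)
E
```

```text
F resist 4.6 F outward on tool 3.8
t 40.85 tcp [ 0.4375 -0.1407  0.0441] rpy [-1.586  0.006  1.453] F [ 1.3 -5.6 -2.4] w 0.0212 q [-0.43 -0.04  1.82 -0.    1.34 -1.89]
angle 2.875 r 59.9 x -100.3
rot err [ 0.016 -0.003 -0.006]
0.013 0.002 -0.0
0.0131 -0.0009 -0.0001
0.0126 -0.0037 -0.0001
0.0115 -0.0064 -0.0001
0.0098 -0.0088 -0.0001
0.0077 -0.0107 -0.0001
0.0051 -0.0121 -0.0002
0.0024 -0.013 -0.0002
-0.0005 -0.0132 -0.0002
-0.0034 -0.0127 -0.0002
-0.0061 -0.0117 -0.0002
-0.0085 -0.0101 -0.0002
```

View pics/ze_t.png

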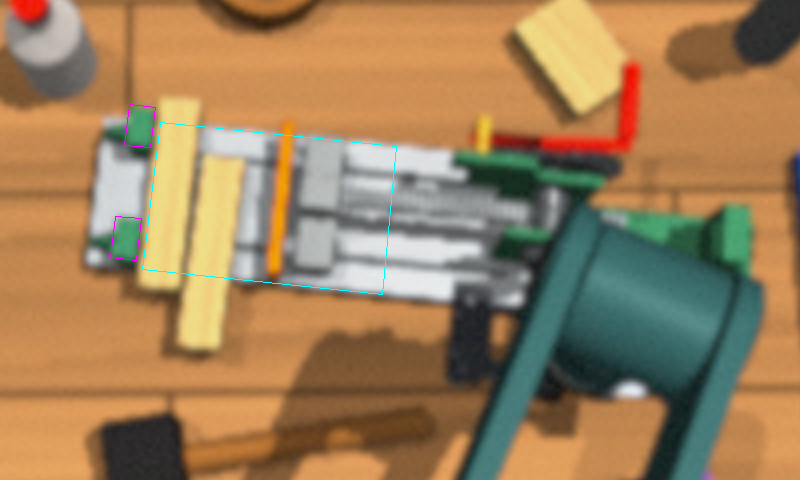

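>>> arm_command --series "0 0 0 -0.006 0 0 0.015; 0 0 0 -0.006 -0.001 0 0.015; 0 0 0 -0.006 -0.002 0 0.015"

```text
time: 41.2
tool_pos: [0.4369, -0.1449, 0.0456]
ee_rot: [-1.586, -0.024, 1.457]
wrist_force: [7.8, 15.4, -7.8]
width: 0.0216
```

```bash
python3 - <<'E'
from h import *
frc();arc(1,.22,x=-100,rad=60)
E
```

```text
F resist -17.8 F outward on tool 1.8
t 41.2 tcp [ 0.4369 -0.1449  0.0456] rpy [-1.586 -0.024  1.457] F [ 7.8 15.4 -7.8] w 0.0216 q [-0.46 -0.03  1.82  0.03  1.35 -1.93]
angle 2.791 r 60.0 x -100.4
rot err [0.016 0.001 0.024]
0.0127 0.0034 -0.0001
```

>>> arm_command --series "0 0 0 0.003 0.001 0 0.015; 0 0 0 0 0 0 0.05; 0 0 0 0 0 0 0.05; 0 0 0 0 0 0 0.05; 0 0 0 0 -0.03 0 0.05; 0 0 0 0 -0.045 0 0.05; 0 0 0 0 -0.045 0 0.05; 0 0 0 0 -0.045 0 0.03; 0 0 0 0 0 0 0; 0 0 0 0 0 0 0"

```text
time: 42.2
tool_pos: [0.431, -0.1466, 0.2113]
ee_rot: [-1.576, -0.027, 1.455]
wrist_force: [-0.1, 0.9, -0.6]
width: 0.0294
```

```bash
python3 - <<'E'
from h import *
st(); 
im=robot.snapshot("wrist"); overlay(im,"wrist","pics/zf_w.png",None,1.4)
plan(cl(-160,20,190),Rdown(np.pi/2+YAW),grasp=False)
E
```

```text
t 42.2 tcp [ 0.431  -0.1466  0.2113] rpy [-1.576 -0.027  1.455] F [-0.1  0.9 -0.6] w 0.0294 q [-0.47 -0.13  1.57  0.03  1.7  -1.92]
from [ 0.4313 -0.1467  0.2117] to [0.4053 0.1049 0.19  ] dist 0.2539 n 6 rv [ 0.006 -0.001  0.026]
0.001 -0.0 0.004 0.041 0.005 0.009
0.001 -0.0 0.004 0.041 0.004 0.009
0.001 -0.0 0.004 0.041 0.004 0.009
0.001 -0.0 0.004 0.041 0.004 0.009
0.001 -0.0 0.004 0.041 0.004 0.009
0.001 -0.0 0.004 0.041 0.004 0.009
total tool shift [0.2463 0.0278 0.055 ]
```

View pics/zf_w.png

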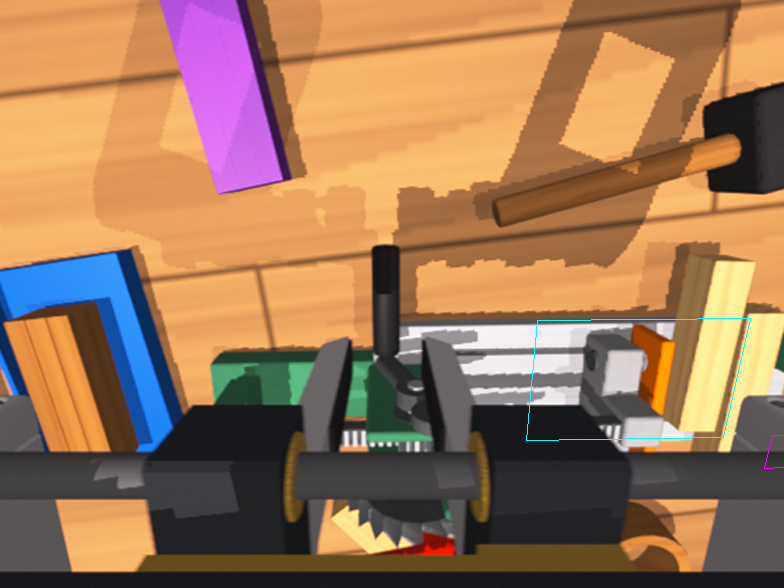

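>>> arm_command --series "0 0 0.004 0.03 -0.03 0 0; 0 0 0.004 0.044 -0.01 0.003 0; 0 0 0.004 0.044 0 0.003 0; 0 0 0.004 0.044 0 0.003 0; 0 0 0.004 0.044 0 0.003 0; 0 0 0.004 0.03 0 0.002 0; 0 0 0 0 0 0 0"

```text
time: 42.95
tool_pos: [0.4403, 0.0957, 0.2423]
ee_rot: [-1.552, -0.003, 1.448]
wrist_force: [-0.0, -0.6, 0.1]
width: 0.0005
```

```bash
python3 - <<'E'
from h import *
st(); print(tocl(robot.get_obs()["tool_pos"]))
im=robot.snapshot("wrist"); overlay(im,"wrist","pics/zg_w.png",None,1.4)
E
```

```text
t 42.95 tcp [0.4403 0.0957 0.2423] rpy [-1.552 -0.003  1.448] F [-0.  -0.6  0.1] w 0.0005 q [ 0.08 -0.13  1.51  0.01  1.78 -1.36]
[-124.18357824   14.86115486  242.3172083 ]
```

View pics/zg_w.png

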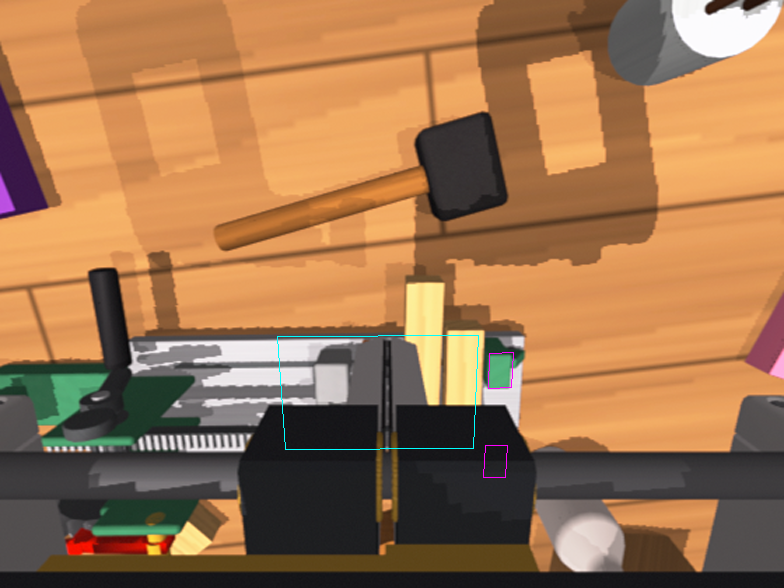

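```bash
python3 - <<'E'
from h import *
for u,v,z in [(408,282,.062),(444,282,.062),(447,331,.062),(484,331,.062),(438,220,.06),(505,205,.06),(487,354,.076),(512,352,.076)]:
    print(u,v,tocl(ray("wrist",u/1.4,v/1.4,z)).round(1))
E
```

```text
408 282 [-118.3   31.9   62. ]
444 282 [-118.1   62.2   62. ]
447 331 [-74.7  65.8  62. ]
484 331 [-74.4  97.8  62. ]
438 220 [-169.4   56.3   60. ]
505 205 [-181.   110.4   60. ]
487 354 [-58.8  98.   76. ]
512 352 [-60.4 118.9  76. ]
```

```bash
python3 - <<'E'
from h import *
plan(cl(-145,47,110),Rdown(np.pi/2+YAW),grasp=False)
E
```

```text
from [0.4402 0.0942 0.242 ] to [0.4233 0.13   0.11  ] dist 0.1378 n 4 rv [-0.019 -0.009  0.002]
-0.005 -0.002 0.0 0.008 0.033 0.005
-0.005 -0.002 0.0 0.008 0.033 0.005
-0.005 -0.002 0.0 0.008 0.033 0.005
-0.005 -0.002 0.0 0.008 0.033 0.005
total tool shift [0.0333 0.1324 0.0187]
```

>>> arm_command --series "-0.005 -0.002 0 0.008 0.033 0.005 0; -0.005 -0.002 0 0.008 0.033 0.005 0; -0.005 -0.002 0 0.008 0.033 0.005 0; -0.005 -0.002 0 0.008 0.03 0.005 0; 0 0 0 0 0 0 0"

```text
time: 43.5
tool_pos: [0.4203, 0.1229, 0.1039]
ee_rot: [-1.566, 0.005, 1.448]
wrist_force: [-0.7, -0.6, 0.6]
width: 0.0007
```

```bash
python3 - <<'E'
from h import *
print(tocl(robot.get_obs()["tool_pos"]))
plan(cl(-145,47,42),Rdown(np.pi/2+YAW),grasp=False)
E
```

```text
[-147.23221704   39.5624431   103.86530603]
from [0.4203 0.1229 0.1039] to [0.4233 0.13   0.042 ] dist 0.0624 n 2 rv [-0.005 -0.008 -0.005]
-0.002 -0.004 -0.002 0.004 0.031 -0.001
-0.002 -0.004 -0.002 0.004 0.031 -0.001
total tool shift [ 0.0078  0.0618 -0.0025]
```

>>> arm_command --series "-0.002 -0.004 -0.002 0.005 0.025 0.001 0; -0.002 -0.004 -0.002 0.003 0.022 0.002 0; 0 0 0 0 0.012 0.002 0; 0 0 0 0 0 0 0"

```text
time: 43.9
tool_pos: [0.4185, 0.1265, 0.0456]
ee_rot: [-1.573, 0.003, 1.451]
wrist_force: [-0.7, 0.6, 0.5]
width: 0.0005
```

```bash
python3 - <<'E'
from h import *
st();print(tocl(robot.get_obs()["tool_pos"]))
im=robot.snapshot("wrist"); overlay(im,"wrist","pics/zh_w.png",None,1.4)
plan(cl(-118,47,42),Rdown(np.pi/2+YAW),grasp=False)
E
```

```text
t 43.9 tcp [0.4185 0.1265 0.0456] rpy [-1.573  0.003  1.451] F [-0.7  0.6  0.5] w 0.0005 q [ 0.17 -0.08  1.86 -0.    1.36 -1.28]
[-149.42488809   42.95181627   45.56047276]
from [0.4195 0.1267 0.0467] to [0.4502 0.1269 0.042 ] dist 0.0311 n 1 rv [ 0.004 -0.005 -0.002]
0.004 -0.005 -0.002 0.004 0.005 -0.03
total tool shift [ 0.0039  0.0048 -0.0304]
```

View pics/zh_w.png

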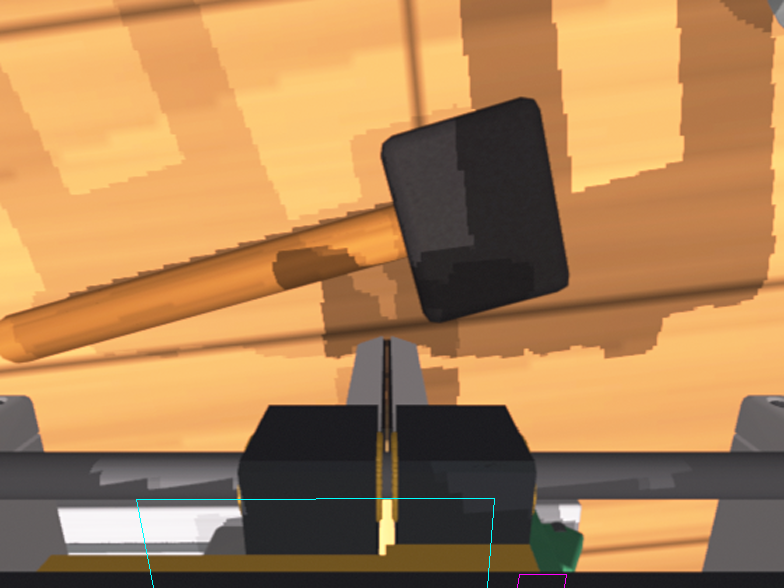

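>>> arm_command --series "0.002 -0.005 -0.002 0.004 0.004 -0.01 0; 0 0 0 0 0 -0.01 0; 0 0 0 0 0 -0.01 0; 0 0 0 0 0 -0.01 0; 0 0 0 0 0 -0.008 0; 0 0 0 0 0 0 0"

```text
time: 44.55
tool_pos: [0.4771, 0.1243, 0.0479]
ee_rot: [-1.582, -0.002, 1.455]
wrist_force: [0.4, 0.1, -0.1]
width: 0.0005
```

```bash
python3 - <<'E'
from h import *
st();print(tocl(robot.get_obs()["tool_pos"]))
E
```

```text
t 44.55 tcp [0.4771 0.1243 0.0479] rpy [-1.582 -0.002  1.455] F [ 0.4  0.1 -0.1] w 0.0005 q [ 0.14  0.04  1.74 -0.    1.35 -1.31]
[-90.96203218  47.52406678  47.88026898]
```

```bash
python3 - <<'E'
from h import *
im=robot.snapshot("top"); overlay(im,"top","pics/zi_t.png",(200,400,155,275),4,[(-75,75,66,98,62,(0,0,255)),(-75,75,32,64,62,(0,0,255))])
im=robot.snapshot("scene"); overlay(im,"scene","pics/zi_s.png",(200,380,170,320),4,[(-75,75,66,98,62,(0,0,255)),(-75,75,32,64,62,(0,0,255))])
E
```

```text
(no output)
```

View pics/zi_t.png

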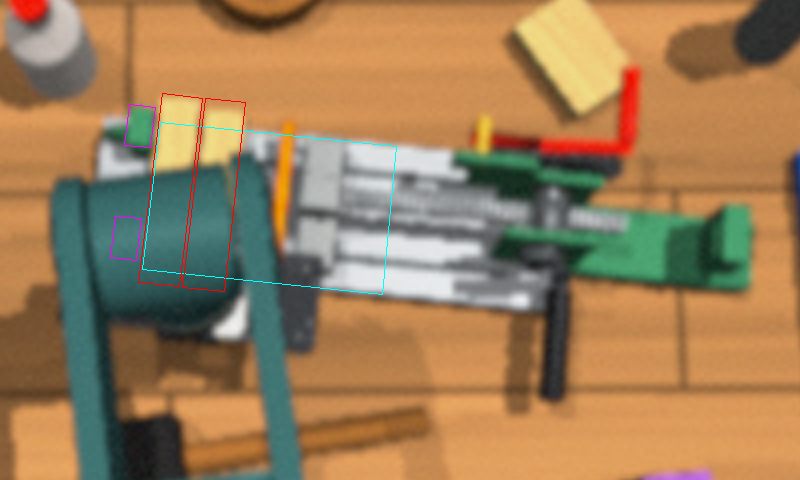

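View pics/zi_s.png

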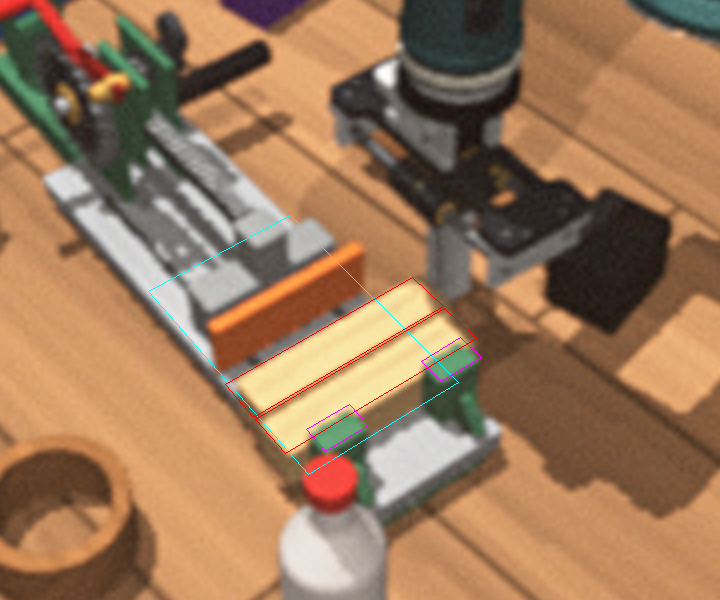

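>>> arm_command --series "0 0 0 0 0 0.012 0; 0 0 0 0 -0.03 0.004 0; 0 0 0 0 -0.045 0 0; 0 0 0 0 -0.045 0 0; 0 0 0 -0.03 -0.04 0 0.03; 0 0 0 -0.045 0 0 0.06; 0 0 0 -0.045 0 0 0.06; 0 0 0 -0.045 0 0 0.06; 0 0 0 -0.045 0 0 0.06; 0 0 0 -0.04 0 0 0.06; 0 0 0 0 0 0 0.06"

```text
time: 45.75
tool_pos: [0.4164, -0.1255, 0.212]
ee_rot: [-1.576, 0.002, 1.466]
wrist_force: [-0.5, 0.8, 0.1]
width: 0.0532
```

```bash
python3 - <<'E'
from h import *
st()
im=robot.snapshot("wrist"); overlay(im,"wrist","pics/zj_w.png",None,1.4,[(-135,-47,-236,-214,58.7,(0,0,255))])
plan(cl(-100,-225,130),Rdown(np.pi/2+YAW))
E
```

```text
t 45.75 tcp [ 0.4164 -0.1255  0.212 ] rpy [-1.576  0.002  1.466] F [-0.5  0.8  0.1] w 0.0532 q [-0.42 -0.18  1.61 -0.    1.7  -1.89]
from [ 0.4167 -0.1235  0.2121] to [ 0.4369 -0.1454  0.1112] dist 0.1052 n 3 rv [ 0.006  0.012 -0.001]
0.002 0.004 -0.0 -0.007 0.034 -0.007
0.002 0.004 -0.0 -0.007 0.034 -0.007
0.002 0.004 -0.0 -0.006 0.034 -0.007
total tool shift [-0.0196  0.101  -0.0218]
```

View pics/zj_w.png

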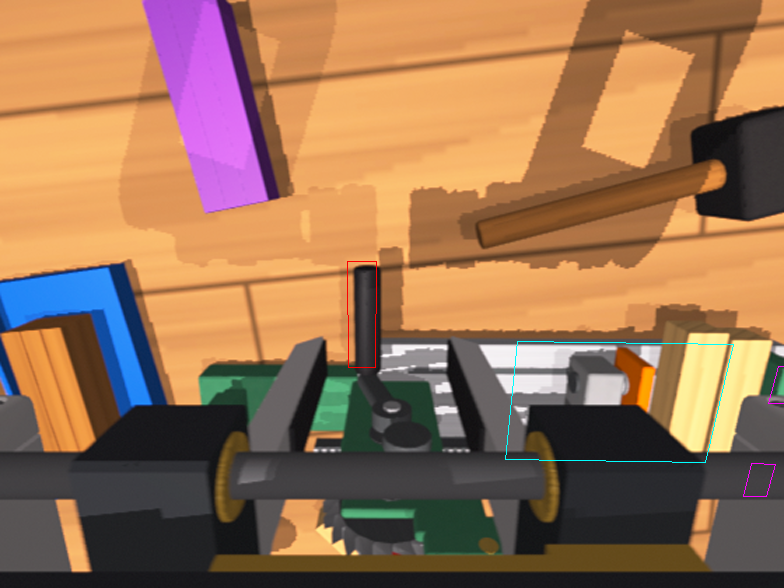

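>>> arm_command --series "0.002 0.004 0 -0.007 0.03 -0.008 0.06; 0.002 0.004 0 -0.007 0.033 -0.008 0.06; 0.002 0.004 0 -0.006 0.033 -0.007 0.06; 0 0 0 0 0 0 0.06"

```text
time: 46.2
tool_pos: [0.4382, -0.1402, 0.1156]
ee_rot: [-1.575, -0.002, 1.461]
wrist_force: [0.0, -0.1, -0.3]
width: 0.0599
```

```bash
python3 - <<'E'
from h import *
st()
im=robot.snapshot("wrist"); overlay(im,"wrist","pics/zk_w.png",None,1.4,[(-135,-47,-236,-214,58.7,(0,0,255))])
plan(cl(-100,-223,63),Rdown(np.pi/2+YAW))
E
```

```text
t 46.2 tcp [ 0.4382 -0.1402  0.1156] rpy [-1.575 -0.002  1.461] F [ 0.  -0.1 -0.3] w 0.0599 q [-0.44 -0.08  1.72  0.    1.5  -1.9 ]
from [ 0.4394 -0.1405  0.1184] to [ 0.4371 -0.1434  0.0442] dist 0.0743 n 2 rv [0.009 0.005 0.001]
0.004 0.003 0.0 -0.002 0.037 0.001
0.004 0.003 0.0 -0.002 0.037 0.001
total tool shift [-0.0032  0.0741  0.0026]
```

View pics/zk_w.png

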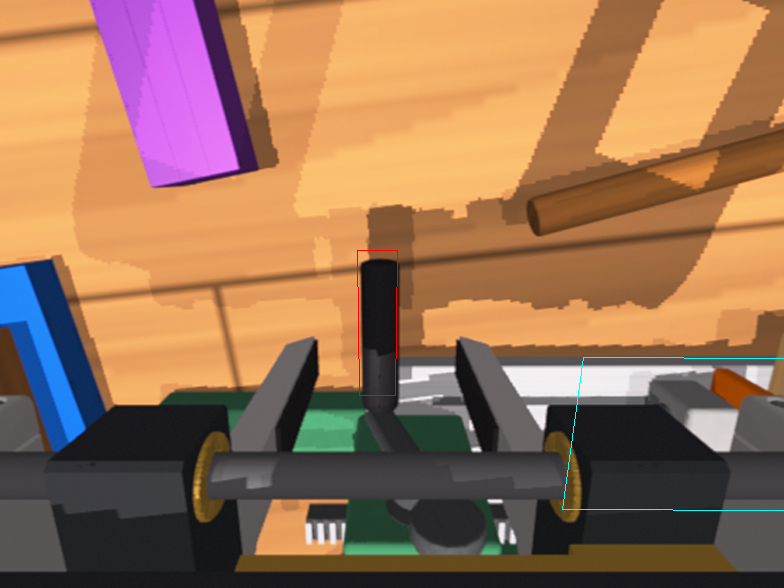

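>>> arm_command --series "0.004 0.003 0 -0.002 0.035 0.001 0.06; 0.004 0.003 0 -0.001 0.032 0.001 0.06; 0 0 0 0 0.004 0 0.06; 0 0 0 0 0 0 0.04; 0 0 0 0 0 0 0.015; 0 0 0 0 0 0 0.015; 0 0 0 0 0 0 0.015; 0 0 0 0 0 0 0.015; 0 0 0 0 0 0 0.015; 0 0 0 0 0 0 0.015"

```text
time: 47.25
tool_pos: [0.4465, -0.1437, 0.0651]
ee_rot: [-1.597, 0.012, 1.463]
wrist_force: [-2.8, -2.0, 2.1]
width: 0.0152
```

```bash
python3 - <<'E'
from h import *
print(grasp_cl(), 9.074-2*np.pi)
frc(); arc(1,.2)
E
```

```text
[ -91.11061463 -222.07305659   83.86206998] 2.7908146928204136
F resist 3.0 F outward on tool -0.9
t 47.25 tcp [ 0.4465 -0.1437  0.0651] rpy [-1.597  0.012  1.463] F [-2.8 -2.   2.1] w 0.0152 q [-0.43 -0.04  1.79 -0.    1.37 -1.89]
angle 2.694 r 40.9 x -91.1
rot err [ 0.027  0.007 -0.012]
0.0062 0.0088 0.0042
```

>>> arm_command --series "0 0 0 0 0 0 0.06; 0 0 0 0 0 0 0.06; 0 0 0 0 0 0 0.06; 0 0 0 0 0 0 0.06; 0 0 0 0 0 0 0.06"

```text
time: 47.75
tool_pos: [0.4471, -0.1419, 0.0641]
ee_rot: [-1.598, 0.007, 1.462]
wrist_force: [-0.0, -0.3, 0.1]
width: 0.0516
```

```bash
python3 - <<'E'
from h import *
st(); plan(cl(-100,-222,63),Rdown(np.pi/2+YAW))
im=robot.snapshot("wrist"); overlay(im,"wrist","pics/zl_w.png",None,1.4,[(-135,-47,-236,-214,58.7,(0,0,255))])
E
```

```text
t 47.75 tcp [ 0.4471 -0.1419  0.0641] rpy [-1.598  0.007  1.462] F [-0.  -0.3  0.1] w 0.0516 q [-0.43 -0.04  1.79  0.    1.37 -1.89]
from [ 0.4471 -0.1419  0.0641] to [ 0.4372 -0.1424  0.0442] dist 0.0222 n 1 rv [ 0.027  0.006 -0.007]
0.027 0.006 -0.007 -0.001 0.02 0.01
total tool shift [-0.0014  0.0196  0.0103]
```

View pics/zl_w.png

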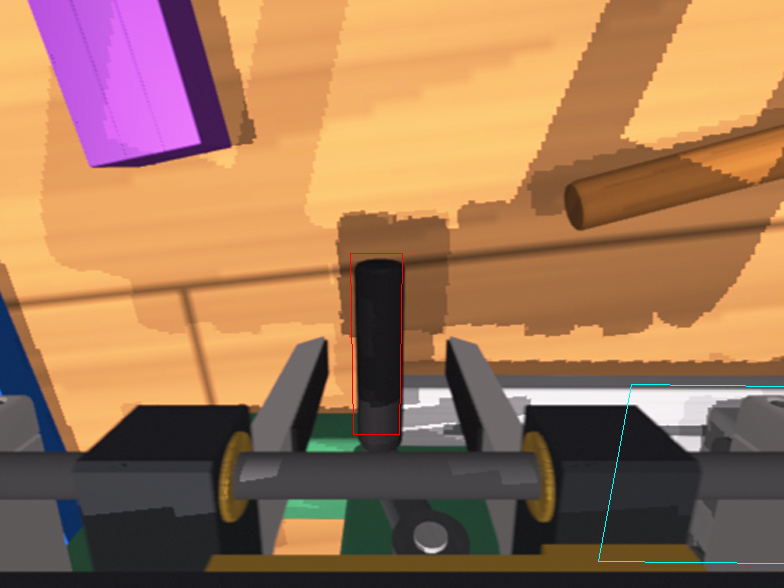

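Centred; descend ~20 mm and grip.

>>> arm_command --series "0.014 0.003 -0.004 -0.001 0.012 0.006 0.052; 0.013 0.003 -0.003 0 0.012 0.005 0.052; 0 0 0 0 0.006 0 0.052; 0 0 0 0 0 0 0.052"

```text
time: 48.2
tool_pos: [0.4348, -0.1413, 0.0301]
ee_rot: [-1.567, -0.002, 1.456]
wrist_force: [-0.0, -0.4, -0.4]
width: 0.052
```

```bash
python3 - <<'E'
from h import *
st(); plan(cl(-100,-222,63),Rdown(np.pi/2+YAW))
E
```

```text
t 48.2 tcp [ 0.4348 -0.1413  0.0301] rpy [-1.567 -0.002  1.456] F [-0.  -0.4 -0.4] w 0.052 q [-0.44 -0.01  1.83  0.    1.33 -1.89]
from [ 0.4348 -0.1413  0.0301] to [ 0.4372 -0.1424  0.0442] dist 0.0143 n 1 rv [-0.004  0.     0.002]
-0.004 0.0 0.002 -0.001 -0.014 -0.003
total tool shift [-0.0008 -0.0141 -0.0025]
```

>>> arm_command --series "0 0 0 -0.001 -0.011 -0.002 0.052; 0 0 0 0 0 0 0.03; 0 0 0 0 0 0 0.015; 0 0 0 0 0 0 0.015; 0 0 0 0 0 0 0.015; 0 0 0 0 0 0 0.015; 0 0 0 0 0 0 0.015"

```text
time: 48.9
tool_pos: [0.4376, -0.144, 0.0433]
ee_rot: [-1.569, 0.001, 1.456]
wrist_force: [0.1, 0.3, -0.8]
width: 0.021
```

```bash
python3 - <<'E'
from h import *
st(); print(grasp_cl()); a=9.074; print("handle exp",AX[0]-60*np.sin(a),AX[1]+60*np.cos(a))
E
```

```text
t 48.9 tcp [ 0.4376 -0.144   0.0433] rpy [-1.569e+00  1.000e-03  1.456e+00] F [ 0.1  0.3 -0.8] w 0.021 q [-0.44 -0.02  1.81 -0.    1.35 -1.9 ]
[ -99.38952862 -223.57629568   62.09972798]
handle exp -224.61770992412096 58.65365994596628
```

```bash
sed -i 's/^OFF=.*/OFF=np.array([0.6,3.4])/' h.py; python3 - <<'E'
from h import *
arc(10,.22,x=-100)
E
```

```text
t 48.9 tcp [ 0.4376 -0.144   0.0433] rpy [-1.569e+00  1.000e-03  1.456e+00] F [ 0.1  0.3 -0.8] w 0.021 q [-0.44 -0.02  1.81 -0.    1.35 -1.9 ]
angle 2.797 r 59.8 x -99.4
rot err [-0.002  0.    -0.001]
0.0128 0.0031 0.0002
0.0132 0.0002 0.0002
0.0129 -0.0026 0.0002
0.012 -0.0055 0.0
0.0105 -0.0079 0.0
0.0085 -0.01 0.0
0.0061 -0.0117 0.0
0.0034 -0.0127 0.0
0.0006 -0.0132 0.0
-0.0023 -0.013 0.0
```

>>> arm_command --series "0 0 0 0.0128 0.003 0 0.015; 0 0 0 0.0132 0.0002 0 0.015; 0 0 0 0.0129 -0.0027 0 0.015; 0 0 0 0.012 -0.0055 0 0.015; 0 0 0 0.0105 -0.008 0 0.015; 0 0 0 0.0085 -0.01 0 0.015; 0 0 0 0.006 -0.0117 0 0.015; 0 0 0 0.0034 -0.0127 0 0.015"

```text
time: 49.7
tool_pos: [0.4461, -0.066, 0.0907]
ee_rot: [-1.567, 0.014, 1.454]
wrist_force: [1.1, -6.2, -2.4]
width: 0.0212
```

```bash
python3 - <<'E'
from h import *
frc();arc(12,.2,x=-100)
im=robot.snapshot("top"); overlay(im,"top","pics/zm_t.png",(200,400,155,275),4)
E
```

```text
F resist 3.3 F outward on tool -5.6
t 49.7 tcp [ 0.4461 -0.066   0.0907] rpy [-1.567  0.014  1.454] F [ 1.1 -6.2 -2.4] w 0.0212 q [-0.26 -0.08  1.77 -0.01  1.45 -1.71]
angle -1.722 r 59.2 x -99.9
rot err [-0.004 -0.002 -0.014]
0.0007 -0.0118 0.0001
-0.0017 -0.0118 0.0001
-0.004 -0.0113 0.0001
-0.0064 -0.0101 0.0
-0.0083 -0.0087 0.0
-0.0098 -0.0068 0.0
-0.011 -0.0047 0.0
-0.0117 -0.0025 -0.0
-0.012 -0.0001 -0.0
-0.0118 0.0023 -0.0
-0.0111 0.0046 -0.0
-0.0099 0.0067 -0.0
```

View pics/zm_t.png

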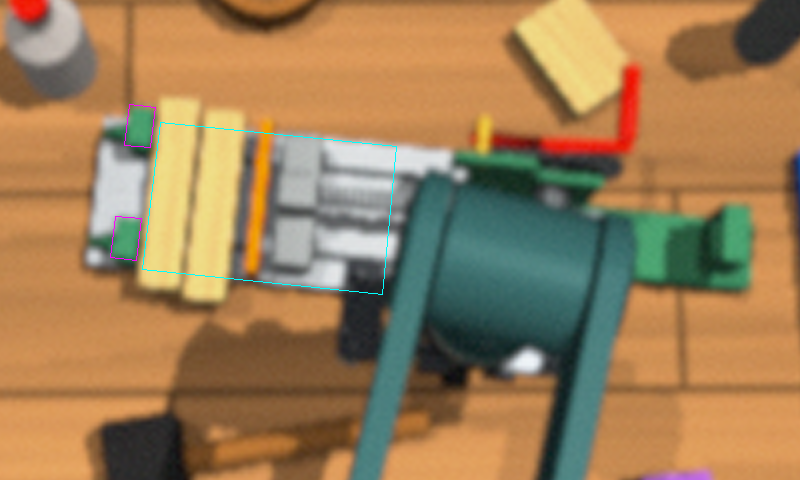

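>>> arm_command --series "0 0 0 0.0007 -0.012 0 0.015; 0 0 0 -0.0017 -0.012 0 0.015; 0 0 0 -0.004 -0.0113 0 0.015; 0 0 0 -0.0064 -0.0102 0 0.015; 0 0 0 -0.0083 -0.0087 0 0.015; 0 0 0 -0.01 -0.0068 0 0.015; 0 0 0 -0.011 -0.0047 0 0.015; 0 0 0 -0.0118 -0.0025 0 0.015"

```text
time: 50.55
tool_pos: [0.4406, -0.1158, 0.1597]
ee_rot: [-1.566, 0.009, 1.457]
wrist_force: [3.8, 3.3, -7.3]
width: 0.0215
```

```bash
python3 - <<'E'
from h import *
frc();arc(8,.15,x=-100)
im=robot.snapshot("top"); overlay(im,"top","pics/zn_t.png",(200,400,155,275),4)
E
```

```text
F resist 4.7 F outward on tool -6.7
t 50.55 tcp [ 0.4406 -0.1158  0.1597] rpy [-1.566  0.009  1.457] F [ 3.8  3.3 -7.3] w 0.0215 q [-0.37 -0.11  1.66 -0.01  1.6  -1.83]
angle -0.138 r 60.7 x -99.6
rot err [-0.005  0.001 -0.009]
-0.0091 -0.0003 0.0001
-0.009 0.0011 0.0001
-0.0087 0.0024 0.0001
-0.0083 0.0035 -0.0
-0.0077 0.0047 -0.0
-0.0069 0.0058 -0.0
-0.006 0.0067 -0.0
-0.0049 0.0075 -0.0
```

View pics/zn_t.png

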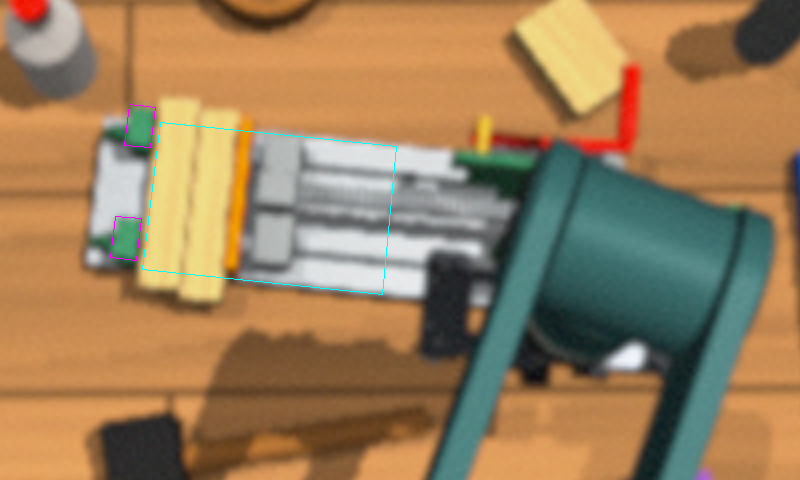

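>>> arm_command --series "0 0 0 -0.009 0 0 0.015; 0 0 0 -0.009 0.0011 0 0.015; 0 0 0 -0.0087 0.0024 0 0.015; 0 0 0 -0.0083 0.0037 0 0.015"

```text
time: 51.0
tool_pos: [0.4375, -0.1442, 0.1569]
ee_rot: [-1.569, -0.01, 1.461]
wrist_force: [0.6, 6.6, 1.9]
width: 0.0211
```

```bash
python3 - <<'E'
from h import *
frc();arc(6,.12,x=-100)
E
```

```text
F resist 6.9 F outward on tool -0.4
t 51.0 tcp [ 0.4375 -0.1442  0.1569] rpy [-1.569 -0.01   1.461] F [0.6 6.6 1.9] w 0.0211 q [-0.45 -0.1   1.65  0.01  1.59 -1.91]
angle 0.345 r 60.8 x -99.4
rot err [-0.002  0.005  0.01 ]
-0.0066 0.0031 0.0002
-0.0062 0.0038 0.0002
-0.0056 0.0045 0.0002
-0.0052 0.0049 0.0
-0.0046 0.0055 0.0
-0.0039 0.006 0.0
```

>>> arm_command --series "0 0 0 -0.0066 0.0031 0 0.015; 0 0 0 -0.0062 0.0038 0 0.015; 0 0 0 -0.0058 0.0045 0 0.015; 0 0 0 -0.0053 0.005 0 0.015"

```text
time: 51.4
tool_pos: [0.436, -0.1595, 0.1487]
ee_rot: [-1.573, -0.029, 1.465]
wrist_force: [-0.4, 5.2, 5.4]
width: 0.0211
```

```bash
python3 - <<'E'
from h import *
frc();arc(4,.12,x=-100)
im=robot.snapshot("scene"); cv2.imwrite("pics/zo_s.png",cv2.resize(im[170:320,200:380],None,fx=4,fy=4,interpolation=cv2.INTER_CUBIC))
E
```

```text
F resist 7.3 F outward on tool 1.3
t 51.4 tcp [ 0.436  -0.1595  0.1487] rpy [-1.573 -0.029  1.465] F [-0.4  5.2  5.4] w 0.0211 q [-0.49 -0.08  1.65  0.03  1.58 -1.96]
angle 0.637 r 61.1 x -99.3
rot err [0.002 0.009 0.029]
-0.0055 0.0048 0.0003
-0.0049 0.0054 0.0003
-0.0042 0.0059 0.0003
-0.0037 0.0062 0.0
```

View pics/zo_s.png

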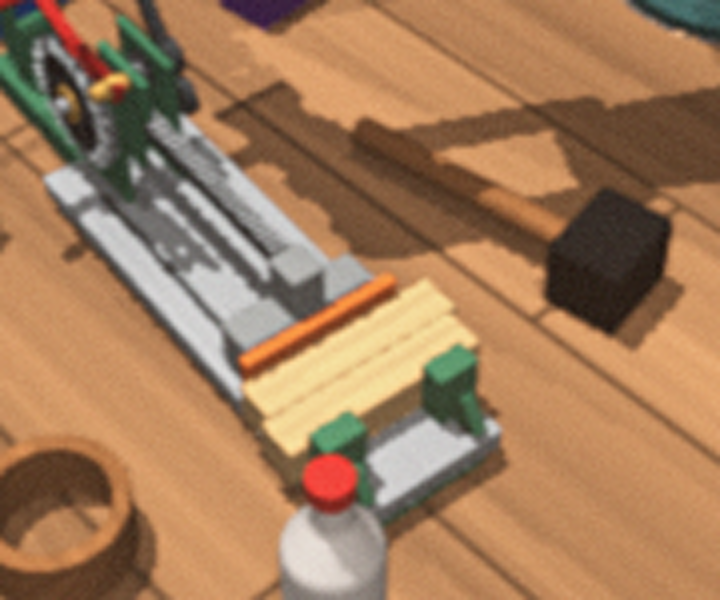

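>>> arm_command --series "0 0 0.02 -0.0052 0.0048 0 0.015; 0 0 0.01 -0.0047 0.0054 0 0.015; 0 0 0 -0.0035 0.0048 0 0.015"

```text
time: 51.75
tool_pos: [0.435, -0.1692, 0.1405]
ee_rot: [-1.577, -0.006, 1.466]
wrist_force: [-0.3, 5.4, 6.8]
width: 0.0212
```

```bash
python3 - <<'E'
from h import *
frc();arc(4,.08,x=-100)
E
```

```text
F resist 8.6 F outward on tool 0.5
t 51.75 tcp [ 0.435  -0.1692  0.1405] rpy [-1.577 -0.006  1.466] F [-0.3  5.4  6.8] w 0.0212 q [-0.5  -0.08  1.67  0.01  1.55 -1.96]
angle 0.84 r 61.2 x -99.2
rot err [0.006 0.01  0.006]
-0.0028 0.004 0.0003
-0.0025 0.0042 0.0003
-0.0021 0.0043 0.0003
-0.0021 0.0043 0.0
```

>>> arm_command --series "0 0 0 -0.003 0.0045 0 0.015; 0 0 0 -0.0028 0.005 0 0.015"

```text
time: 51.95
tool_pos: [0.4347, -0.1725, 0.1363]
ee_rot: [-1.579, -0.01, 1.467]
wrist_force: [-1.9, 4.1, 6.5]
width: 0.0212
```

```bash
python3 - <<'E'
from h import *
frc();arc(1,-.1,x=-100)
E
```

```text
F resist 7.6 F outward on tool 0.8
t 51.95 tcp [ 0.4347 -0.1725  0.1363] rpy [-1.579 -0.01   1.467] F [-1.9  4.1  6.5] w 0.0212 q [-0.51 -0.08  1.67  0.01  1.54 -1.98]
angle 0.929 r 61.2 x -99.2
rot err [0.008 0.011 0.01 ]
0.0043 -0.0044 0.0002
```

>>> arm_command --series "0 0 0 -0.0025 0.005 0 0.015; 0 0 0 0 0 0 0.015"

```text
time: 52.15
tool_pos: [0.4346, -0.173, 0.1358]
ee_rot: [-1.581, -0.013, 1.467]
wrist_force: [-0.0, 5.4, 2.6]
width: 0.0211
```

```bash
python3 - <<'E'
from h import *
frc();arc(3,-.08,x=-100)
E
```

```text
F resist 5.2 F outward on tool -2.8
t 52.15 tcp [ 0.4346 -0.173   0.1358] rpy [-1.581 -0.013  1.467] F [-0.   5.4  2.6] w 0.0211 q [-0.51 -0.08  1.68  0.02  1.54 -1.98]
angle 0.941 r 61.4 x -99.3
rot err [0.01  0.011 0.013]
0.0034 -0.0035 0.0002
0.0037 -0.0032 0.0002
0.0039 -0.0029 0.0002
```

Ease back slowly until the pawl takes the load.

>>> arm_command --series "0 0 0 0.0034 -0.0035 0 0.015; 0 0 0 0 0 0 0.015"

```text
time: 52.35
tool_pos: [0.4344, -0.1726, 0.1365]
ee_rot: [-1.58, -0.006, 1.466]
wrist_force: [3.3, 0.5, -4.1]
width: 0.0212
```

```bash
python3 - <<'E'
from h import *
frc();arc(3,-.08,x=-100)
E
```

```text
F resist -2.7 F outward on tool -3.2
t 52.35 tcp [ 0.4344 -0.1726  0.1365] rpy [-1.58  -0.006  1.466] F [ 3.3  0.5 -4.1] w 0.0212 q [-0.51 -0.08  1.68  0.01  1.54 -1.97]
angle 0.926 r 61.4 x -99.5
rot err [0.009 0.01  0.006]
0.0035 -0.0035 0.0001
0.0037 -0.0032 0.0001
0.0039 -0.0028 0.0001
```

>>> arm_command --series "0 0 0 0 0 0 0.05; 0 0 0 0 0 0 0.05; 0 0 0 0 0 0 0.05; 0 0 0 0 -0.02 0 0.05; 0 0 0 0 -0.03 0 0.05; 0 0 0 0 -0.04 0 0.05; 0 0 0 0 -0.04 0 0.05; 0 0 0 0 -0.01 0.04 0.05; 0 0 0 0 0 0.045 0.05; 0 0 0 0 0 0.045 0.05; 0 0 0 0 0 0 0.05"

```text
time: 53.45
tool_pos: [0.299, -0.16, 0.2879]
ee_rot: [-1.58, 0.003, 1.466]
wrist_force: [0.7, -0.4, 0.8]
width: 0.0501
```

```bash
python3 - <<'E'
from h import *
st()
im=robot.snapshot("top"); cv2.imwrite("pics/zp_t.png",im); overlay(im,"top","pics/zp_t2.png",(200,400,155,275),4,[(-75,75,68,100,62,(0,0,255)),(-75,75,36,68,62,(0,0,255))])
im=robot.snapshot("scene"); cv2.imwrite("pics/zp_s.png",cv2.resize(im[120:330,120:390],None,fx=2.9,fy=2.8,interpolation=cv2.INTER_CUBIC))
im=robot.snapshot("wrist"); cv2.imwrite("pics/zp_w.png",im)
E
```

```text
t 53.45 tcp [ 0.299  -0.16    0.2879] rpy [-1.58   0.003  1.466] F [ 0.7 -0.4  0.8] w 0.0501 q [-0.66 -0.4   1.63  0.    1.9  -2.13]
```

View pics/zp_t2.png

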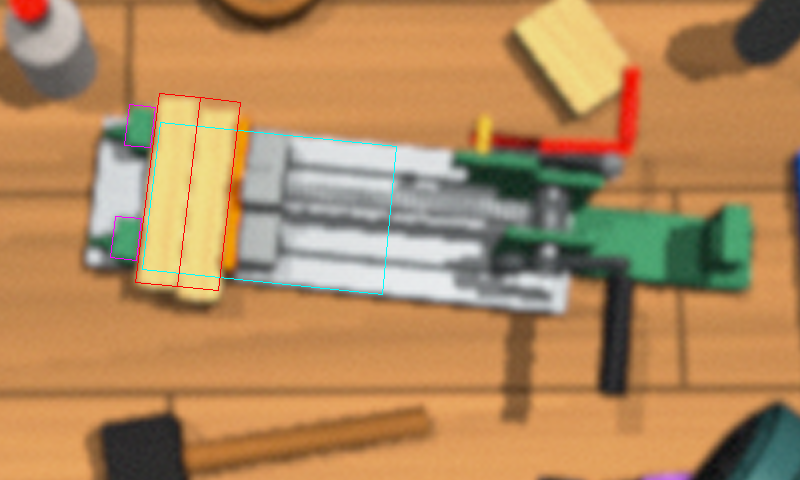

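View pics/zp_s.png

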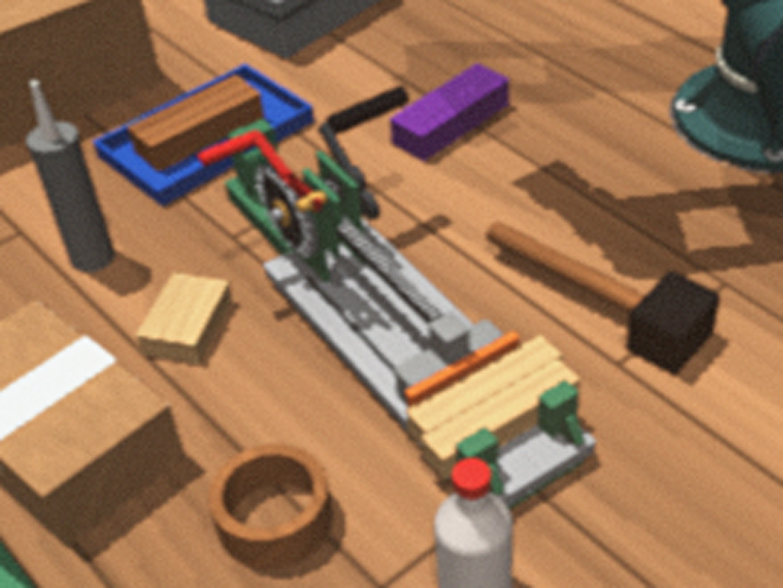

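View pics/zp_t.png

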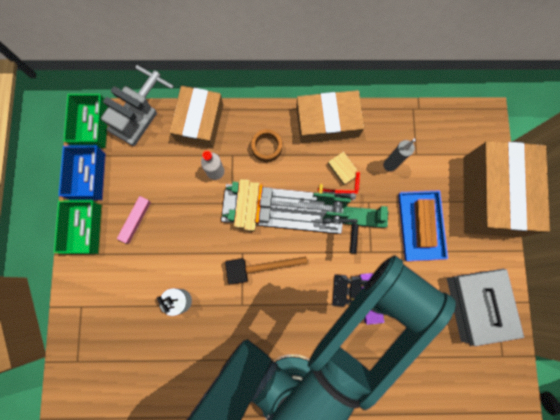

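View pics/zp_w.png

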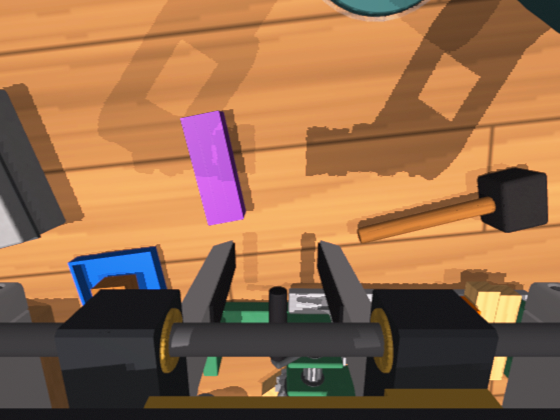

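```bash
python3 - <<'E'
from h import *
plan(cl(-20,40,290),Rdown(np.pi/2+YAW),grasp=False)
E
```

```text
from [ 0.3023 -0.1607  0.2863] to [0.5467 0.1087 0.29  ] dist 0.3638 n 9 rv [ 0.008  0.013 -0.   ]
0.001 0.001 -0.0 0.033 -0.0 -0.024
0.001 0.001 -0.0 0.033 -0.0 -0.024
0.001 0.001 -0.0 0.033 -0.0 -0.024
0.001 0.001 -0.0 0.033 -0.0 -0.024
0.001 0.001 -0.0 0.033 -0.0 -0.024
0.001 0.001 -0.0 0.033 -0.0 -0.024
0.001 0.001 -0.0 0.033 -0.0 -0.024
0.001 0.001 -0.0 0.033 -0.0 -0.024
0.001 0.001 -0.0 0.033 -0.0 -0.024
total tool shift [ 0.2929 -0.0021 -0.2158]
```

>>> arm_command --series "0 0.002 0 0.034 0 -0.024 0.09; 0 0.002 0 0.034 0 -0.024 0.09; 0 0.002 0 0.034 0 -0.024 0.09; 0 0.002 0 0.034 0 -0.024 0.09; 0 0.002 0 0.034 0 -0.024 0.09; 0 0.002 0 0.034 0 -0.024 0.09; 0 0.002 0 0.034 0 -0.024 0.09; 0 0 0 0.034 0 -0.024 0.09; 0 0 0 0 0 0 0.09; 0 0 0 0 0 0 0.09"

```text
time: 54.6
tool_pos: [0.5419, 0.1016, 0.2744]
ee_rot: [-1.561, 0.004, 1.455]
wrist_force: [-0.5, -0.4, 0.5]
width: 0.0901
```

```bash
python3 - <<'E'
from h import *
st();im=robot.snapshot("wrist"); cv2.imwrite("pics/zq_w.png",im)
overlay(im,"wrist","pics/zq_w2.png",None,1.4)
cv2.imwrite("pics/zq_w3.png",cv2.resize(im[120:300,180:400],None,fx=3.3,fy=3.3,interpolation=cv2.INTER_CUBIC))
E
```

```text
t 54.6 tcp [0.5419 0.1016 0.2744] rpy [-1.561  0.004  1.455] F [-0.5 -0.4  0.5] w 0.0901 q [ 0.08  0.1   1.23 -0.    1.83 -1.37]
```

View pics/zq_w2.png

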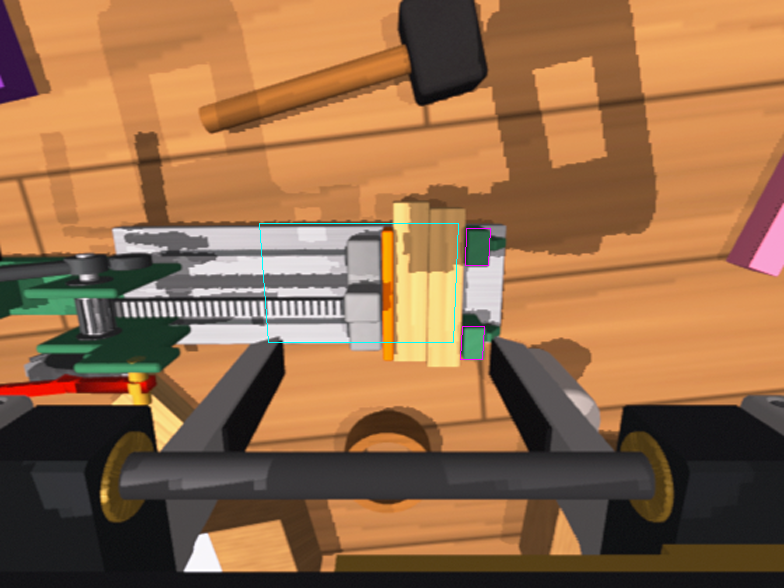

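View pics/zq_w3.png

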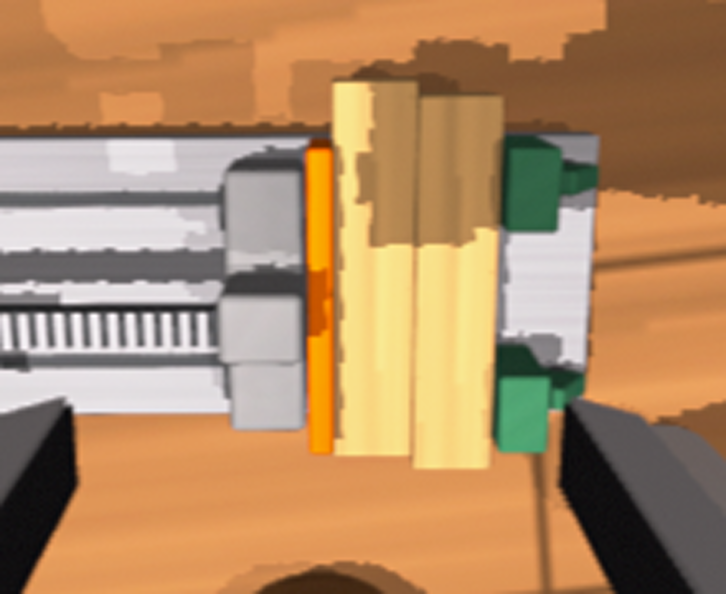

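```bash
python3 - <<'E'
from h import *
f=lambda u,v,z: tocl(ray("wrist",180+u/3.3,120+v/3.3,z)).round(1)
print("B",f(375,81,.062),f(373,456,.062)); print("A",f(460,96,.062),f(452,467,.062))
print("posts",f(532,138,.076),f(522,452,.076)); print("plate",f(318,148,.076),f(320,453,.076)); print("plate/jaw top", f(306,300,.076), f(332,300,.076))
E
```

```text
B [-81.1  53.3  62. ] [68.3 54.5 62. ]
A [-75.6  84.9  62. ] [73.1 86.7 62. ]
posts [-61.4 109.7  76. ] [ 60.6 112.   76. ]
plate [-57.9  32.2  76. ] [61.1 32.9 76. ]
plate/jaw top [-0.9 27.6 76. ] [-0.9 37.4 76. ]
```

```bash
python3 - <<'E'
from h import *
st(); print(robot.close_job())
E
```

```text
t 54.65 tcp [0.5416 0.1014 0.2738] rpy [-1.56   0.004  1.454] F [-0.2  0.1 -1. ] w 0.0899 q [ 0.08  0.1   1.23 -0.    1.83 -1.37]
the job is handed in; nothing more can be done
None
```

The job is done and handed in at 54.7 s. The robot was clear of everything, and no verdict came back.

- **Pawl and jaw:** I held the pawl up about 5 s, until the pictures showed the jaw had stopped with its plate at the fully-back line. Then I dropped the pawl into the wheel again.
- **Cured block:** It lies flat in the blue tray.
- **Blanks:** Only two were there, and both went on the bed. One was knocked about 4 cm sideways while I was winding. I let the pawl hold the drum, pushed the blank back, and went on winding.
- **Clamping:** I wound to about 13.5 rad. The pawl held there when I eased back and let go. From the geometry that puts the orange plate about 8–9 mm in; I could not read the plate directly.

The last pictures show the row tight between plate and fence, and the other things on the bench where they were.

- **Centring is not exact:** One blank is about 1 mm off the bed's centre. The knocked one is about 6 mm off, towards the robot. I left it rather than disturb the clamped row.
- **First regrip failed:** After the push, my first grip on the crank handle closed too high and slipped off. The second one held.

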